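# Slip test on the tilting ramp

### The arm

A 6-joint arm with a two-finger parallel gripper is mounted at the origin on the work surface. World frame = base frame: x ahead of the robot, y to its left, z up, the work surface at z = 0. Lengths are in m, angles in degrees, forces in N, time in s.
With the tool pointing down it reaches from about 0.3 to 1 m from the base axis. Payload 5.1 kg.
Tool frame: the origin (TCP) lies between the finger pads; the fingertips stand 25 mm ahead of it and the grasp point (between the pads) lies 6 mm ahead of it; z points along the fingers, y is the direction in which the jaws open and shut (so a half turn about z gives the same grasp; the last joint's range is limited). The gripper opens to 95 mm and grips with 3 to 60 N. Pads are 20 mm wide; open, the fingers measure 119 mm over their backs; the gripper's body (75 mm by 180 mm) begins 59 mm behind the grasp point.
Start: joints at [-74.404, 7.093, 94.555, -0, 78.352, -4.733], TCP at [0.226, -0.61, 0.24] pointing down, gripper open.
Joint ranges: [-149.61, 149.61], [-58.7, 133.49], [1.44, 155.28], [-77.14, 257.14], [18.33, 153.61], [-166.67, 166.67]. Speed limits (degrees/s): [147.25, 147.25, 180, 180, 180, 180].

### API

Orientations are given as [roll, pitch, yaw] about the fixed x, y, z axes, in that order (R = Rz(yaw) Ry(pitch) Rx(roll)).
In Python, from cell import env gives the robot as it stands.
- The arm moves only by the tool send_rows, never from a script. Its argument "commands" is a list of rows, each a list of 5 numbers: the shift along the tool's x, y, z in cm, then the turn about the tool's z in degrees, then the gripper's target within -1 to 1 (fully open at 1, half-way at 0, shut at -1). In form: [[dx, dy, dz, turn, hand], ...]. A call has 1 to 20 rows; each row is the pose to reach, as a shift and turn from the pose commanded when the call began, along the tool's axes at that moment; what a row does not reach only later rows make up. A row lasts 1/8 s, in which the tool goes at most 62.5 mm and 10.7 degrees, less where a joint would pass 70% of its speed; a pose out of reach is approached as far as the arm can. A call with a gripper value outside its range is refused whole. The fingers move at their own pace and stop on an object; the grip force is fixed at half the most. Time passes only in rows, so rows that repeat a pose let the fingers close. It gives the time, the measured TCP pose, the force and the opening at its end, in the units of the state.
- env.read_state(): the state, without advancing time (a new reading comes with each control period).
- env.capture(name): name is "side" or "top" or "wrist"; returns a dict with "frame" (400x640x3 uint8, red, green, blue), "mtx" (3x3 intrinsics, pixels), "world_from_camera" (4x4, takes a point from camera to world coordinates); the wrist camera has in their place "T_tool_cam" (4x4, takes a point from camera to tool coordinates, whose origin is the TCP and whose axes are the flange's). Camera axes: x right, y up, looking along -z (the intrinsics and any distortion apply to the point x, -y, -z); pixel columns grow to the right and rows downward; lengths in m; the calibration is good to about 2 mm. A picture is of the moment at which its call begins: read the wrist's pose just before it. There is no depth.
- env.sign_off(): hands the job in, once; it reports no verdict.
The state is a dict: "time_s": time; "qpos": joint angles; "qvel": joint speeds; "joint_torque": joint torques, N m; "ee_pos": TCP position; "tcp_rot": TCP orientation; "contact_force": force on the tool from outside, world axes, zero at the start; "moment": the same for the moment, N m; "gripper_width": finger opening in m.
Only numpy, scipy, OpenCV 4.12 (cv2) and the standard library are available. Lean on these libraries where they do the work, as an engineer would, in place of code of your own. Each camera call takes 0.05 s, during which the arm holds its last target.

### The job

Slowly raise the hinged ramp by its red handle until the white sled slips down to the stop, and stop there, before the green sled slips too. The ramp stays up by itself: without lowering it or touching the sleds, fetch the orange wedge and slide it along the table, thin end first, gently in under the ramp's steel rest pin until it lightly presses on the pin without jacking up the ramp, so that the slip angle is kept; then let go. Leave everything else on the table as it is.

Things in the scene. Friction and masses are not known exactly. Their poses are not given: they have to be found in the camera images.
- rig: Blue steel base of the tilt rig, fixed to the table, 150 x 250 mm. Origin on the table under the middle of the rig; x runs along the hinge axis, y points from the hinge (120 mm to -y of the origin) to the ramp's free edge (120 mm to +y), z up. The side at -x, where the rest pin sticks out, is open between table and ramp for the wedge; from the ramp's side edge inwards it is free for 110 mm at the pin.
- ramp (a joint): Tilt of the ramp (rad): 0 level, growing as the free edge rises, at most 0.9. Dark steel board 140 mm (along the hinge) x 240 x 10 mm, hinged on its middle plane. A stiff hinge with a balance spring keeps it wherever it is left; 7 to 11 N at the handle raises it. The white sled slips at 0.27 to 0.52 rad, different each time; the green one about 0.1 rad later.
- ramp_hinge (a point): Point on the hinge axis in the middle of the ramp's width, 35 mm above the table. Fixed to the ramp: x along the hinge axis, y up along the ramp towards the free edge, z out of its upper face (the face is at z = 5 mm).
- ramp_handle (a point): Centre of the red round handle bar, 14 mm thick, 90 mm long and parallel to the hinge axis, in front of the free edge; 285 mm from the hinge along the ramp and 12 mm above the board's middle plane (47 mm above the table when level). It is held by thin arms at its ends, 45 mm to either side; 38 mm of free air between bar and board edge. It may turn in the fingers.
- pin_tip (a point): Nominal outer end of the rest pin, a point fixed to the ramp: 100 mm from the hinge on its middle plane, 40 mm out from its side at -x. The pin is a steel bar 12 mm thick with a ball end (ball centre 6 mm in from this point), parallel to the hinge axis, clamped in a slot: square to the board it stands anywhere from 3 mm below to 5 mm above this point; feel for it.
- sled_white: White weighted test block with a steel knob: 46 x 46 mm foot 10 mm high, 40 x 40 mm body, 36 mm high in all, about 0.35 kg. Origin at the centre of its underside. Starts on the level ramp 165 to 190 mm from the hinge, in either lane (35 mm to either side of the middle). A stop bar across the ramp near the hinge catches it with its centre about 53 mm from the hinge.
- sled_green: Green test block, otherwise the same, in the other lane; its foot grips better. It must stay where it is.
- wedge: Loose orange plastic wedge, 125 mm long, 30 mm wide, 0.22 kg, lying on the table. Origin on its underside, under the middle of the thick end's flat top; x points to the thin end, z up. Flat top 35 mm long (x from -17.5 to 17.5 mm) and 92 mm high, then the top slopes down at 25 degrees to 50 mm height at the blunt thin end (x = 107.5 mm). Best gripped across its 30 mm width at the flat-topped end.
- sled_blue: Spare blue sled, 46 x 46 x 36 mm, on the table; leave it. Origin at the centre of its underside.
- flask: Green conical glass flask, 88 mm wide, 140 mm high; leave it. Origin at the centre of its underside.
- jar: Glass jar with green lid, 72 mm wide, 85 mm high; leave it. Origin at the centre of its underside.
- bowl: Green plastic bowl, 110 mm wide, 40 mm high; leave it. Origin at the centre of its underside.
- screwdriver: Screwdriver with red handle, 160 mm long, lying; leave it. Origin at its middle on the table.
Mind the look-alikes: they are no part of the job. Of the things like the wedge, leave any that is yellow; of the rest the smaller one is meant.

How it is judged:
By the outcome, as a careful person would: the job done as asked, in the order asked, and still so for the second after the job is handed in, with the robot touching nothing.
It also fails if it takes over 72 s, if anything falls off the work surface, if the arm or the gripper's body presses on something with over 40 N, if the wrist force passes 120 N, or if a joint passes its speed limit or range.

## Working session

There is one attempt and no reset: what is moved stays moved. The work goes in short steps, Python scripts to look and compute and a tool call to move; the robot and the scene stay as the last step left them, time stands still between calls to the robot, and variables do not carry over. Pictures are saved under pics/ and viewed, and the job is handed in when it is done.

Besides the shell and the picture viewer there is one more tool, called as name([rows], argument=value, ...), one row to a line, values as JSON. send_rows: Moves the arm, as the interface text tells. Its arguments: {"type":"object","properties":{"commands":{"type":"array"}},"required":["commands"]}

```bash
mkdir -p pics; ls
cat > h.py <<'E'
import numpy as np, cv2, json
from cell import env
from scipy.spatial.transform import Rotation as R
def snap(name,fn):
    c=env.capture(name); cv2.imwrite('pics/'+fn+'.png',c['frame'][...,::-1]); 
    d={k:(np.asarray(v).tolist()) for k,v in c.items() if k!='frame'}
    s=env.read_state(); d['ee_pos']=list(map(float,s['ee_pos'])); d['tcp_rot']=np.asarray(s['tcp_rot']).tolist()
    json.dump(d,open('pics/'+fn+'.json','w')); return c
def crop(fn,out,u0,v0,w,h,s):
    im=cv2.imread('pics/'+fn+'.png')[v0:v0+h,u0:u0+w]
    cv2.imwrite('pics/'+out+'.png',cv2.resize(im,None,fx=s,fy=s,interpolation=cv2.INTER_CUBIC))
def cam(fn):
    d=json.load(open('pics/'+fn+'.json')); K=np.array(d['mtx'])
    return K,np.array(d['world_from_camera'])
def ray(fn,u,v):
    K,T=cam(fn); r=np.linalg.inv(K)@[u,v,1]; r=np.array([r[0],-r[1],-r[2]]); return T[:3,3],T[:3,:3]@r
def atz(fn,u,v,z):
    o,d=ray(fn,u,v); return o+d*(z-o[2])/d[2]
def proj(fn,p):
    K,T=cam(fn); q=np.linalg.inv(T)@np.append(p,1); q=K@[q[0],-q[1],-q[2]]; return q[:2]/q[2]
def st():
    s=env.read_state()
    for k,v in s.items(): print(k,np.round(v,4).tolist())
E
python3 - <<'E'
from h import *
st()
for n in ['top','side','wrist']:
    c=snap(n,n+'0'); print(n,[k for k in c]); print(c['mtx']); print(c.get('world_from_camera',c.get('T_tool_cam')))
E
```

```text
pics
time_s 0.0
qpos [-74.4043, 7.1336, 94.6325, -0.0001, 78.3526, -4.7322]
qvel [-0.0268, -0.0302, 0.0941, 0.0367, 0.0486, 0.0706]
joint_torque [0.0013, -41.76, -35.9934, 0.0776, 0.0491, -0.0002]
ee_pos [0.2256, -0.609, 0.2384]
tcp_rot [-179.8817, -0.0097, 20.328]
contact_force [-0.3254, 0.5749, 0.6063]
moment [-0.0197, 0.0204, -0.0149]
gripper_width 0.0951
top ['frame', 'mtx', 'world_from_camera']
[[412.31832197   0.         323.82651264]
 [  0.         412.31832197 199.05241499]
 [  0.           0.           1.        ]]
[[ 0.02234346  0.99297396 -0.1162045   0.43441294]
 [-0.99964807  0.02052715 -0.01680374  0.0259835 ]
 [-0.01430033  0.11653906  0.99308315  1.24962177]
 [ 0.          0.          0.          1.        ]]
side ['frame', 'mtx', 'world_from_camera']
[[432.28521671   0.         321.24738683]
 [  0.         432.28521671 198.40197321]
 [  0.           0.           1.        ]]
[[-0.98994733  0.06703487 -0.12454157  0.45055171]
 [-0.14094059 -0.541219    0.82898598  0.8324127 ]
 [-0.0118333   0.83820542  0.54522624  0.58691246]
 [ 0.          0.          0.          1.        ]]
wrist ['frame', 'mtx', 'T_tool_cam']
[[302.38761262   0.         321.11685406]
 [  0.         302.38761262 196.15382876]
 [  0.           0.           1.        ]]
[[ 7.98294729e-04  9.65628679e-01  2.59924254e-01  7.24338684e-02]
 [ 9.99999469e-01 -9.40385634e-04  4.22311616e-04  1.75893261e-04]
 [ 6.52225242e-04  2.59923779e-01 -9.65628916e-01 -1.44038681e-01]
 [ 0.00000000e+00  0.00000000e+00  0.00000000e+00  1.00000000e+00]]
```

View pics/top0.png

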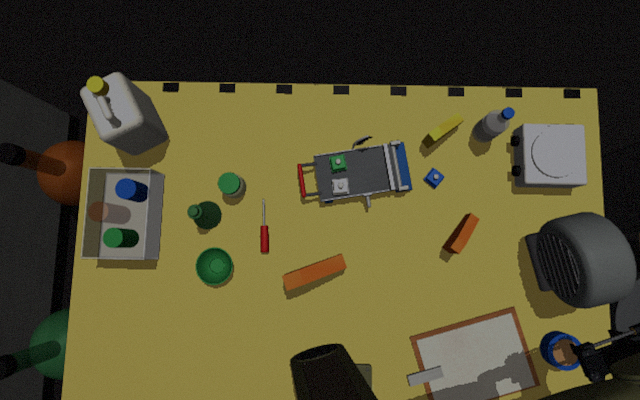

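View pics/side0.png

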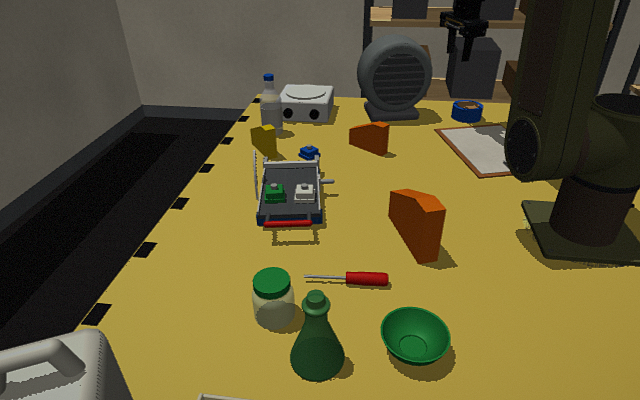

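View pics/wrist0.png

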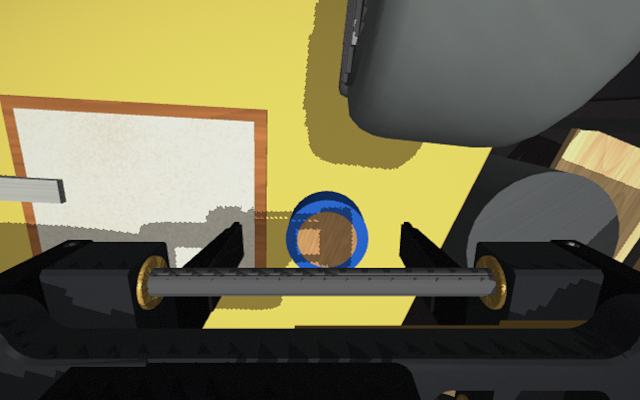

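There are three wedge-like things in the top view: yellow (443,130), a large orange one (315,272), and a smaller orange one (462,233). Yellow is excluded and the smaller orange one is meant, so I'll check their sizes in crops.

Run:
```python
from h import *
crop('top0','c1',290,120,133,100,6)
crop('top0','c2',270,200,220,100,3.6)
crop('side0','c3',240,110,220,160,3.6)
```

```text
(no output)
```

View pics/c1.png

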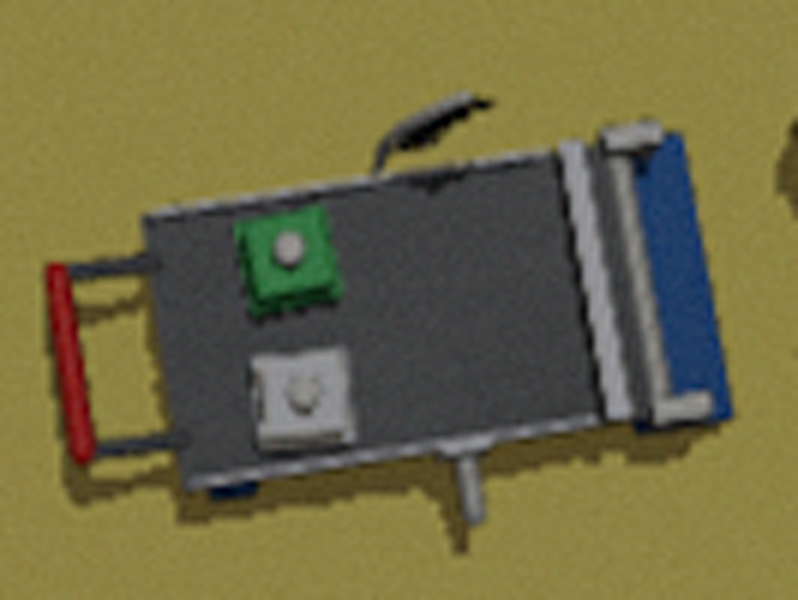

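View pics/c2.png

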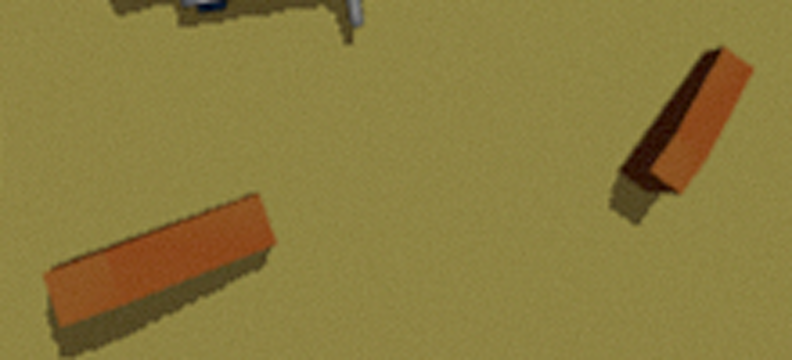

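View pics/c3.png

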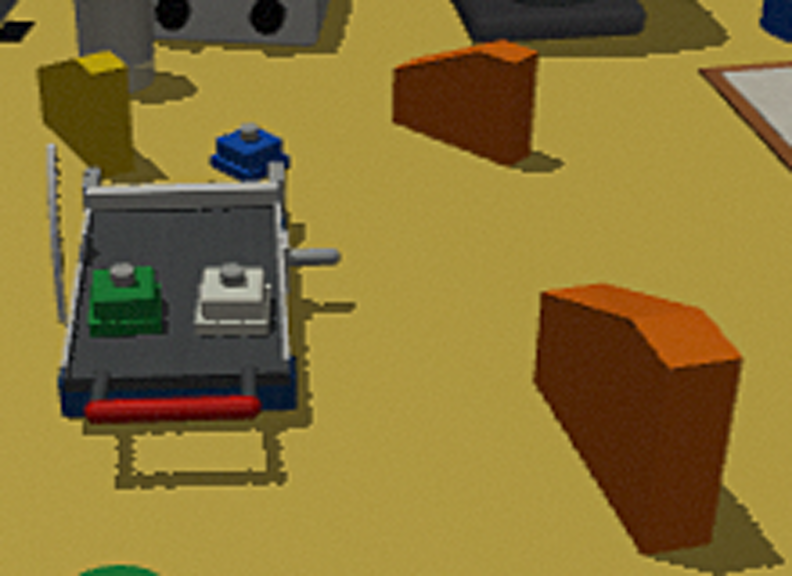

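The side crop confirms it. The small orange wedge, side (370,138) / top (462,233), has a flat thick end facing the robot and a thin end facing away. The other orange one is clearly bigger. Next are the poses.

Run:
```python
from h import *
np.set_printoptions(precision=4,suppress=True)
P=lambda u,v,z: atz('top0',290+u/6,120+v/6,z)
Q=lambda u,v,z: atz('top0',270+u/3.6,200+v/3.6,z)
h1,h2=P(57,265,.047),P(83,460,.047); print('handle',h1,h2,np.linalg.norm(h1-h2))
f1,f2=P(145,215,.04),P(190,487,.04); print('free',f1,f2,np.linalg.norm(f1-f2))
b1,b2=P(553,152,.04),P(600,425,.04);
print('pin',P(474,522,.035))
print('yaw handle',np.degrees(np.arctan2(*(h1-h2)[[1,0]])),'free',np.degrees(np.arctan2(*(f1-f2)[[1,0]])))
print('side dir', np.degrees(np.arctan2(*(f1-P(610,140,.04))[[1,0]])))
t1,t2=Q(653,168,.092),Q(680,193,.092); n1,n2=Q(722,47,.05),Q(753,68,.05)
print('wedge',t1,t2,n1,n2,np.linalg.norm(t1-t2),np.linalg.norm(n1-n2),np.linalg.norm((t1+t2-n1-n2)/2))
d=(n1+n2-t1-t2)/2; print('yaw',np.degrees(np.arctan2(d[1],d[0])), 'mid',(n1+n2+t1+t2)/4)
# rig fit
from scipy.optimize import least_squares
obs=[((299.5,164.2),(45,165,47)),((303.8,196.7),(-45,165,47)),((314.2,155.8),(70,120,40)),((321.7,201.2),(-70,120,40)),((369,207),(-110,-20,35))]
def w(x,p): c,s=np.cos(x[2]),np.sin(x[2]); p=np.array(p)/1e3; return np.array([x[0]+c*p[0]-s*p[1],x[1]+s*p[0]+c*p[1],p[2]])
r=least_squares(lambda x:np.concatenate([proj('top0',w(x,p))-o for o,p in obs]),[.55,-.05,0])
print('rig',r.x,np.degrees(r.x[2]),r.fun.reshape(-1,2))
for n,p in dict(hinge=(0,-120,35),handle=(0,165,47),pin=(-110,-20,35)).items(): print(n,w(r.x,p), proj('side0',w(r.x,p)))
```

```text
handle [0.6779 0.1209 0.047 ] [0.581  0.1053 0.047 ] 0.0981683395308133
free [0.7055 0.0783 0.04  ] [0.5695 0.0527 0.04  ] 0.1383660917276463
pin [ 0.5557 -0.0875  0.035 ]
yaw handle 9.141169943476594 free 10.65029332217795
side dir 100.43793617477874
wedge [ 0.4441 -0.3116  0.092 ] [ 0.4254 -0.3321  0.092 ] [ 0.5427 -0.3806  0.05  ] [ 0.5262 -0.4051  0.05  ] 0.027672415856036154 0.02950403267716557 0.1293937187781928
yaw -35.45495666903301 mid [ 0.4846 -0.3573  0.071 ]
rig [ 0.6591 -0.0504  0.1792] 10.265602460336737 [[ 0.2641  1.2669]
 [ 0.5314 -1.5263]
 [-0.6584 -0.3374]
 [-0.8923  0.1784]
 [ 0.7461  0.4236]]
hinge [ 0.6805 -0.1685  0.035 ] [291.3979 163.1643]
handle [0.6297 0.112  0.047 ] [288.4045 222.3479]
pin [ 0.5544 -0.0897  0.035 ] [334.7336 181.0016]
```

```bash
cat >> h.py <<'E'
RIG=[0.6591,-0.0504,np.radians(10.27)]
def rw(p):  # rig mm -> world m
    c,s=np.cos(RIG[2]),np.sin(RIG[2]); p=np.array(p)/1e3; return np.array([RIG[0]+c*p[0]-s*p[1],RIG[1]+s*p[0]+c*p[1],p[2]])
def tool(cmd):
    c,s=np.cos(np.radians(cmd[3])),np.sin(np.radians(cmd[3])); return np.array([[c,s,0],[s,-c,0],[0,0,-1]])
def row(cmd,t):
    """cmd,t: x,y,z,yaw -> [dx,dy,dz cm,turn]"""
    d=tool(cmd).T@(np.array(t[:3])-cmd[:3])*100; return [round(float(v),2) for v in d]+[round(cmd[3]-t[3],2)]
def apply(cmd,r):
    return np.append(np.array(cmd[:3])+tool(cmd)@np.array(r[:3])/100, cmd[3]-r[3])
def handle(th): # TCP world at tilt th
    y=285*np.cos(th)-12*np.sin(th)-120; z=285*np.sin(th)+12*np.cos(th)+35
    return np.append(rw((0,y,z+6)),10.27)
E
python3 - <<'E'
from h import *
cmd=[.226,-.61,.24,20.33]
t=handle(0); t[2]=.16; r=row(cmd,t); print(r,apply(cmd,r))
print(handle(0))
E
```

```text
[62.94, -53.67, 8.0, np.float64(10.06)] [ 0.62972898  0.11193778  0.16       10.27      ]
[ 0.62968264  0.11195646  0.053      10.27      ]
```

send_rows([
  [31,-26.8,3,5,0.2],
  [62.94,-53.67,8,10.06,-0.1],
  [62.94,-53.67,8,10.06,-0.1],
  [62.94,-53.67,8,10.06,-0.1],
  [62.94,-53.67,8,10.06,-0.1],
  [62.94,-53.67,8,10.06,-0.1],
  [62.94,-53.67,8,10.06,-0.1],
  [62.94,-53.67,8,10.06,-0.1],
  [62.94,-53.67,8,10.06,-0.1],
  [62.94,-53.67,8,10.06,-0.1],
  [62.94,-53.67,8,10.06,-0.1],
  [62.94,-53.67,8,10.06,-0.1],
  [62.94,-53.67,8,10.06,-0.1],
  [62.94,-53.67,8,10.06,-0.1],
  [62.94,-53.67,8,10.06,-0.1],
  [62.94,-53.67,8,10.06,-0.1],
  [62.94,-53.67,8,10.06,-0.1],
])

```text
time_s: 2.28
ee_pos: [0.6292, 0.1109, 0.16]
tcp_rot: [180.0, -0.0, 10.2]
contact_force: [-0.3, 0.2, -0.2]
gripper_width: 0.0427
```

Run:
```python
from h import *
st(); snap('wrist','w1'); snap('side','s1')
```

```text
time_s 2.275
qpos [5.1852, 9.1521, 100.15, -0.0129, 70.6834, 85.0336]
qvel [0.0989, 0.0927, -0.2318, -0.0159, -0.026, 0.1097]
joint_torque [0.2484, -41.6326, -34.4302, 0.0482, -0.0793, -0.0026]
ee_pos [0.6292, 0.1109, 0.16]
tcp_rot [179.9866, -0.0134, 10.1559]
contact_force [-0.2514, 0.1868, -0.1548]
moment [0.0369, 0.0334, 0.0082]
gripper_width 0.0427
```

View pics/w1.png

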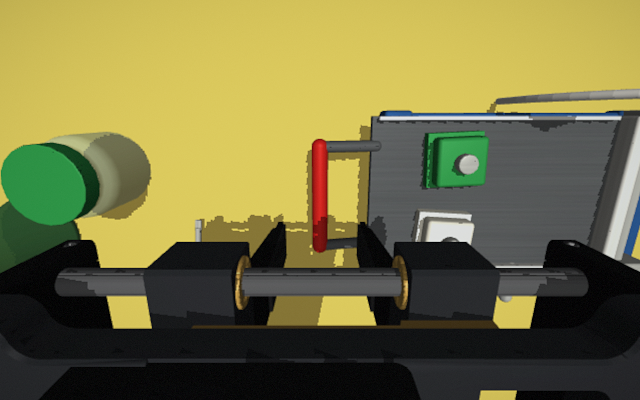

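View pics/s1.png

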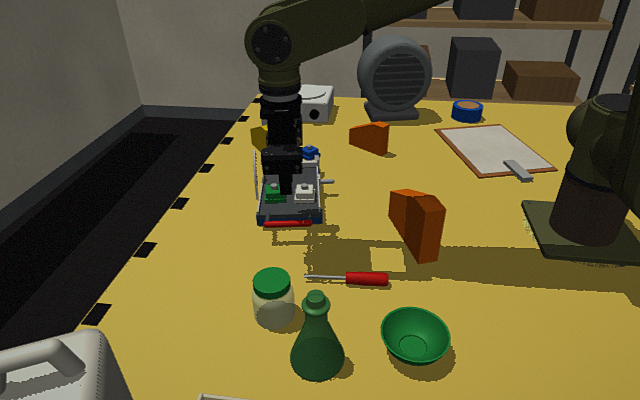

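The wrist view shows the bar from (319,145) to (320,248) between the open fingers, parallel to tool x. The green sled is at (458,160) and the white one at (445,225).

```bash
cat >> h.py <<'E'
def wT(fn):
    d=json.load(open('pics/'+fn+'.json')); K=np.array(d['mtx']); T=np.eye(4); T[:3,:3]=R.from_euler('xyz',d['tcp_rot'],degrees=True).as_matrix(); T[:3,3]=d['ee_pos']
    return K,T@np.array(d['T_tool_cam'])
def watz(fn,u,v,z):
    K,T=wT(fn); r=np.linalg.inv(K)@[u,v,1]; d=T[:3,:3]@np.array([r[0],-r[1],-r[2]]); o=T[:3,3]; return o+d*(z-o[2])/d[2]
def wproj(fn,p):
    K,T=wT(fn); q=np.linalg.inv(T)@np.append(p,1); q=K@[q[0],-q[1],-q[2]]; return q[:2]/q[2]
def rigc(p):
    c,s=np.cos(RIG[2]),np.sin(RIG[2]); d=np.array(p[:2])-RIG[:2]; return np.array([c*d[0]+s*d[1],-s*d[0]+c*d[1],p[2]])*1e3
E
python3 - <<'E'
from h import *
np.set_printoptions(precision=4,suppress=True)
for p in [(319.5,144),(320,250)]: print(rigc(watz('w1',*p,.047)))
print('green knob top',rigc(watz('w1',467,164,.076)),'board corner',rigc(watz('w1',371,118,.04)))
print(wproj('w1',rw((45,165,47))),wproj('w1',rw((-45,165,47))))
t=handle(0); cmd=[.62973,.11194,.16,10.27]; print(row(cmd,t))
E
```

```text
[ 48.1408 165.2472  47.    ]
[-48.8783 165.0253  47.    ]
green knob top [35.6659 53.1061 76.    ] board corner [ 69.2105 121.6804  40.    ]
[319.802  147.7589] [320.0188 246.1304]
[-0.0, -0.0, 10.7, np.float64(0.0)]
```

send_rows([
  [0,0,4,0,-0.1],
  [0,0,7,0,-0.1],
  [0,0,9,0,-0.1],
  [0,0,10.7,0,-0.1],
  [0,0,10.7,0,-0.1],
  [0,0,10.7,0,-0.5],
  [0,0,10.7,0,-1],
  [0,0,10.7,0,-1],
  [0,0,10.7,0,-1],
  [0,0,10.7,0,-1],
])

```text
time_s: 3.62
ee_pos: [0.63, 0.1124, 0.0534]
tcp_rot: [180.0, -0.1, 10.3]
contact_force: [-0.6, -0.4, 3.2]
gripper_width: 0.0133
```

Run:
```python
from h import *
st(); snap('wrist','w2')
cmd=apply([.62973,.11194,.16,10.27],[0,0,10.7,0]); print(cmd)
for th in np.arange(.02,.25,.02): 
    t=handle(th); print(round(th,3),row(cmd,t))
```

```text
time_s 3.625
qpos [5.3167, 15.9039, 103.4798, -0.0023, 60.5561, 85.0485]
qvel [0.0356, 0.0661, 0.0341, 0.0873, -0.1196, 0.0569]
joint_torque [0.035, -42.5111, -30.1958, 0.0678, -0.1434, -0.006]
ee_pos [0.63, 0.1124, 0.0534]
tcp_rot [179.9928, -0.0598, 10.2693]
contact_force [-0.5901, -0.3728, 3.1697]
moment [-0.0492, 0.1254, -0.0386]
gripper_width 0.0133
[ 0.62973  0.11194  0.053   10.27   ]
0.02 [-0.0, 0.03, -0.57, np.float64(0.0)]
0.04 [-0.0, 0.07, -1.14, np.float64(0.0)]
0.06 [-0.0, 0.12, -1.71, np.float64(0.0)]
0.08 [-0.0, 0.18, -2.27, np.float64(0.0)]
0.1 [-0.0, 0.26, -2.84, np.float64(0.0)]
0.12 [-0.0, 0.35, -3.4, np.float64(0.0)]
0.14 [-0.0, 0.44, -3.97, np.float64(0.0)]
0.16 [-0.0, 0.55, -4.53, np.float64(0.0)]
0.18 [-0.0, 0.67, -5.08, np.float64(0.0)]
0.2 [-0.0, 0.8, -5.64, np.float64(0.0)]
0.22 [-0.0, 0.95, -6.19, np.float64(0.0)]
0.24 [-0.0, 1.1, -6.74, np.float64(0.0)]
```

View pics/w2.png

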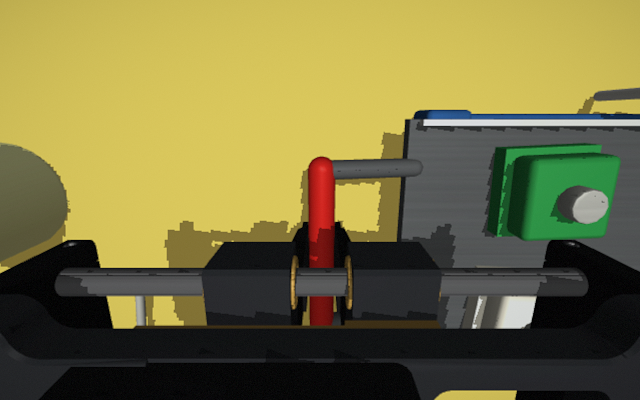

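send_rows([
  [0,0.01,-0.28,0,-1],
  [0,0.03,-0.57,0,-1],
  [0,0.05,-0.86,0,-1],
  [0,0.07,-1.14,0,-1],
  [0,0.09,-1.42,0,-1],
  [0,0.12,-1.71,0,-1],
  [0,0.15,-1.99,0,-1],
  [0,0.18,-2.27,0,-1],
  [0,0.22,-2.56,0,-1],
  [0,0.26,-2.84,0,-1],
  [0,0.3,-3.12,0,-1],
  [0,0.35,-3.4,0,-1],
  [0,0.39,-3.69,0,-1],
  [0,0.44,-3.97,0,-1],
  [0,0.49,-4.25,0,-1],
  [0,0.55,-4.53,0,-1],
  [0,0.61,-4.8,0,-1],
  [0,0.67,-5.08,0,-1],
  [0,0.73,-5.36,0,-1],
  [0,0.8,-5.64,0,-1],
])

```text
time_s: 6.18
ee_pos: [0.6311, 0.1053, 0.1072]
tcp_rot: [-179.9, -0.1, 10.2]
contact_force: [6.0, 3.0, -8.7]
gripper_width: 0.0132
```

Run:
```python
from h import *
st(); snap('wrist','w3'); snap('side','s3'); snap('top','t3')
crop('side','x',0,0,1,1,1) if 0 else crop('s3','s3c',230,120,130,120,5)
crop('t3','t3c',280,110,150,110,5)
print(handle(.2))
cmd=apply([.62973,.11194,.053,10.27],[0,.8,-5.64,0]); print(cmd)
for th in np.arange(.20,.58,.01): print(round(th,3),row(cmd,handle(th))[1:3],end=' ')
```

```text
time_s 6.175
qpos [4.6203, 12.244, 102.0596, 0.1305, 65.6445, 84.3405]
qvel [-0.5462, -1.4879, -0.7789, -0.015, 2.13, -0.4872]
joint_torque [-1.1158, -47.4053, -33.9144, -0.7979, 1.6675, -0.0667]
ee_pos [0.6311, 0.1053, 0.1072]
tcp_rot [-179.8868, -0.0633, 10.2259]
contact_force [6.0261, 2.9725, -8.6924]
moment [0.7517, -1.0171, -0.081]
gripper_width 0.0132
[ 0.63112054  0.10402061  0.10938156 10.27      ]
[ 0.6311563   0.10406817  0.1094     10.27      ]
0.2 [0.0, 0.0] 0.21 [0.07, -0.27] 0.22 [0.15, -0.55] 0.23 [0.22, -0.83] 0.24 [0.3, -1.1] 0.25 [0.38, -1.37] 0.26 [0.46, -1.65] 0.27 [0.55, -1.92] 0.28 [0.64, -2.19] 0.29 [0.73, -2.46] 0.3 [0.83, -2.73] 0.31 [0.92, -3.0] 0.32 [1.02, -3.26] 0.33 [1.12, -3.53] 0.34 [1.23, -3.8] 0.35 [1.34, -4.06] 0.36 [1.45, -4.32] 0.37 [1.56, -4.58] 0.38 [1.68, -4.85] 0.39 [1.79, -5.11] 0.4 [1.91, -5.36] 0.41 [2.04, -5.62] 0.42 [2.16, -5.88] 0.43 [2.29, -6.13] 0.44 [2.42, -6.38] 0.45 [2.56, -6.64] 0.46 [2.69, -6.89] 0.47 [2.83, -7.14] 0.48 [2.97, -7.39] 0.49 [3.12, -7.63] 0.5 [3.26, -7.88] 0.51 [3.41, -8.12] 0.52 [3.56, -8.36] 0.53 [3.71, -8.6] 0.54 [3.87, -8.84] 0.55 [4.03, -9.08] 0.56 [4.19, -9.32] 0.57 [4.35, -9.55]
```

View pics/w3.png

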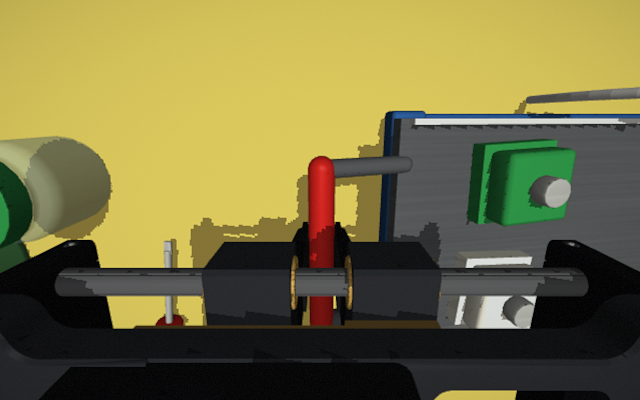

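View pics/s3c.png

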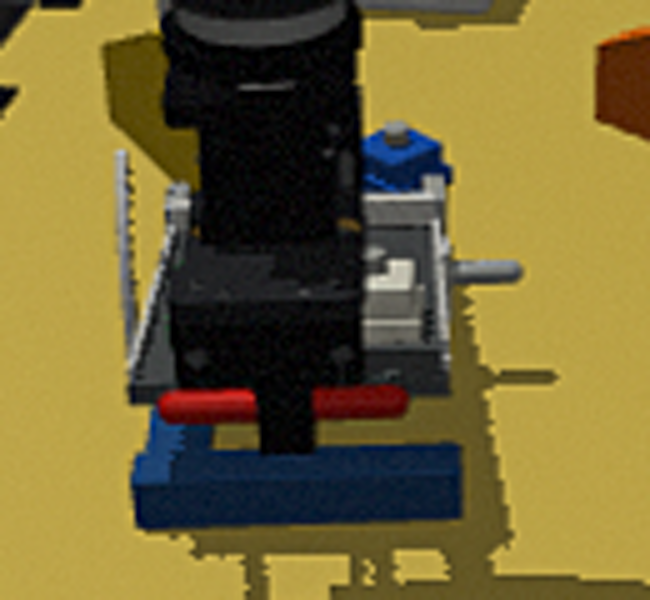

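View pics/t3c.png

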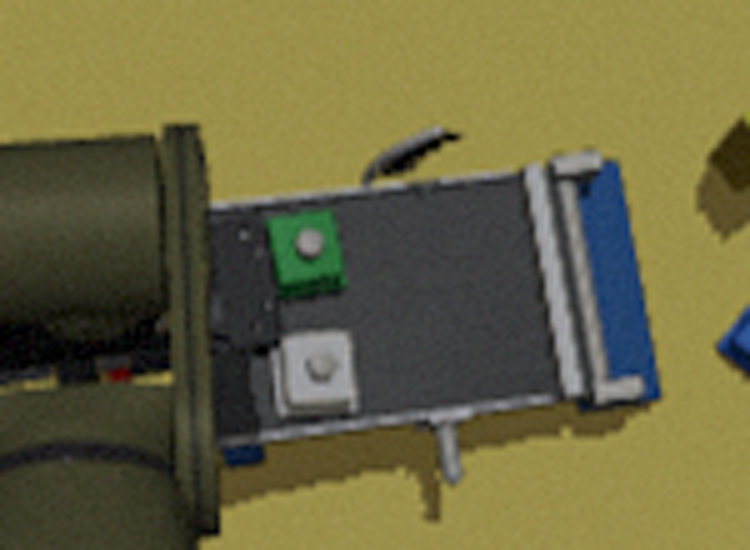

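Both sleds are clear in the top view: green (340,160), white (343,184). I'll add an automatic sled position along the ramp for the top view.

```bash
cat >> h.py <<'E'
def theta():
    p=rigc(env.read_state()['ee_pos']); y=p[1]+120; z=p[2]-6-35
    return np.arctan2(z,y)-np.arctan2(12,285), np.hypot(y,z)
def ramp_hit(fn,u,v,th,h):
    # intersect ray with plane parallel to ramp at height h(mm); returns ramp coords x,y
    o,d=ray(fn,u,v); c,s=np.cos(th),np.sin(th)
    o=rigc(o)-[0,-120,35]; d2=rigc(np.append(d[:2]+np.array(RIG[:2]),d[2]))
    n=np.array([0,-s,c]); t=(h-o@n)/(d2@n); p=o+t*d2; return p[0],p[1]*c+p[2]*s
def sleds(fn,th):
    im=cv2.imread('pics/'+fn+'.png').astype(int); roi=np.zeros(im.shape[:2],bool); roi[135:215,318:392]=1
    b,g,r=im[...,0],im[...,1],im[...,2]
    gm=roi&(g>90)&(g>1.7*r)&(g>1.5*b); wm=roi&(r>135)&(abs(r-b)<25)&(abs(r-g)<25)
    for nm,m in(('green',gm),('white',wm)):
        n,l,s,c=cv2.connectedComponentsWithStats(m.astype(np.uint8))
        for i in range(1,n):
            if s[i,4]>20: print(nm,s[i,4],c[i].round(1),'ramp xy',np.round(ramp_hit(fn,*c[i],th,38),1))
def check(fn):
    s=env.read_state(); th,rad=theta(); print('t',s['time_s'],'th',round(th,4),'rad',round(rad,1),'F',np.round(s['contact_force'],1),np.round(s['ee_pos'],4))
    snap('top',fn); crop(fn,fn+'c',310,130,100,90,5); sleds(fn,th)
E
python3 - <<'E'
from h import *
print(theta()); sleds('t3',.195); sleds('top0',0)
E
```

```text
(np.float64(0.19295273654558215), np.float64(286.0093524378252))
green 125 [340.5 158.7] ramp xy [ 33.4 176.7]
white 93 [388.7 158.5] ramp xy [17.7 35. ]
white 139 [343.2 182.9] ramp xy [-36.1 180.4]
green 134 [338.  161.6] ramp xy [ 33.1 172.4]
white 95 [388.1 161.9] ramp xy [ 9.1 29.4]
white 119 [340.2 184.9] ramp xy [-35.3 177.2]
```

send_rows([
  [0,0.07,-0.27,0,-1],
  [0,0.15,-0.55,0,-1],
  [0,0.22,-0.83,0,-1],
  [0,0.3,-1.1,0,-1],
  [0,0.38,-1.37,0,-1],
  [0,0.46,-1.65,0,-1],
  [0,0.46,-1.65,0,-1],
])

```text
time_s: 7.2
ee_pos: [0.6318, 0.101, 0.124]
tcp_rot: [-179.9, -0.1, 10.2]
contact_force: [6.0, 3.6, -5.8]
gripper_width: 0.0131
```

Run:
```python
from h import *
check('t4')
```

```text
t 7.2 th 0.2522 rad 286.2 F [ 6.   3.6 -5.8] [0.6318 0.101  0.124 ]
green 117 [341.9 158. ] ramp xy [ 32.9 177.4]
white 84 [389.  156.7] ramp xy [22.5 36.3]
white 133 [344.7 182.1] ramp xy [-36. 181.]
```

send_rows([
  [0,0.04,-0.13,0,-1],
  [0,0.09,-0.27,0,-1],
  [0,0.13,-0.4,0,-1],
  [0,0.18,-0.54,0,-1],
  [0,0.23,-0.68,0,-1],
  [0,0.23,-0.68,0,-1],
  [0,0.23,-0.68,0,-1],
])

```text
time_s: 8.12
ee_pos: [0.6322, 0.0991, 0.1305]
tcp_rot: [-179.8, -0.0, 10.2]
contact_force: [6.3, 3.5, -6.5]
gripper_width: 0.0133
```

Run:
```python
from h import *
check('t5')
```

```text
t 8.125 th 0.276 rad 286.2 F [ 6.3  3.5 -6.5] [0.6322 0.0991 0.1305]
green 117 [342.3 157.6] ramp xy [ 32.9 178.4]
white 82 [389.  155.9] ramp xy [24.5 37.1]
white 134 [345.2 182. ] ramp xy [-36.5 182. ]
```

send_rows([
  [0,0.05,-0.13,0,-1],
  [0,0.1,-0.27,0,-1],
  [0,0.15,-0.4,0,-1],
  [0,0.19,-0.54,0,-1],
  [0,0.24,-0.67,0,-1],
  [0,0.24,-0.67,0,-1],
  [0,0.24,-0.67,0,-1],
])

```text
time_s: 9.05
ee_pos: [0.6326, 0.0969, 0.1373]
tcp_rot: [-179.8, -0.0, 10.2]
contact_force: [4.7, 4.1, -7.3]
gripper_width: 0.0129
```

Run:
```python
from h import *
check('t6')
```

```text
t 9.05 th 0.3009 rad 286.4 F [ 4.7  4.1 -7.3] [0.6326 0.0969 0.1373]
green 111 [343.2 157.2] ramp xy [ 32.8 178.2]
white 75 [389.2 155.5] ramp xy [25.5 37.7]
white 122 [345.5 181.9] ramp xy [-37.1 183.5]
```

send_rows([
  [0,0.05,-0.13,0,-1],
  [0,0.1,-0.26,0,-1],
  [0,0.15,-0.4,0,-1],
  [0,0.2,-0.53,0,-1],
  [0,0.25,-0.66,0,-1],
  [0,0.25,-0.66,0,-1],
  [0,0.25,-0.66,0,-1],
])

```text
time_s: 9.98
ee_pos: [0.633, 0.0946, 0.1439]
tcp_rot: [-179.8, -0.0, 10.2]
contact_force: [5.1, 4.8, -7.1]
gripper_width: 0.0131
```

Run:
```python
from h import *
check('t7')
```

```text
t 9.975 th 0.3255 rad 286.5 F [ 5.1  4.8 -7.1] [0.633  0.0946 0.1439]
green 106 [344.  156.9] ramp xy [ 32.5 178.3]
white 72 [389.2 154.6] ramp xy [27.9 38.4]
white 127 [346.4 181.2] ramp xy [-36.1 183.2]
```

send_rows([
  [0,0.05,-0.13,0,-1],
  [0,0.11,-0.26,0,-1],
  [0,0.16,-0.39,0,-1],
  [0,0.22,-0.52,0,-1],
  [0,0.27,-0.65,0,-1],
  [0,0.27,-0.65,0,-1],
  [0,0.27,-0.65,0,-1],
])

```text
time_s: 10.9
ee_pos: [0.6334, 0.0921, 0.1504]
tcp_rot: [-179.8, -0.0, 10.2]
contact_force: [4.2, 5.1, -6.3]
gripper_width: 0.0134
```

Run:
```python
from h import *
check('t8')
```

```text
t 10.9 th 0.3498 rad 286.6 F [ 4.2  5.1 -6.3] [0.6334 0.0921 0.1504]
green 99 [344.8 156.3] ramp xy [ 33.  178.6]
white 66 [389.4 153.9] ramp xy [29.7 39. ]
white 130 [347.2 181.1] ramp xy [-36.7 183.7]
```

send_rows([
  [0,0.05,-0.13,0,-1],
  [0,0.11,-0.26,0,-1],
  [0,0.17,-0.39,0,-1],
  [0,0.23,-0.53,0,-1],
  [0,0.28,-0.66,0,-1],
  [0,0.28,-0.66,0,-1],
  [0,0.28,-0.66,0,-1],
])

```text
time_s: 11.82
ee_pos: [0.6339, 0.0895, 0.157]
tcp_rot: [-179.8, -0.0, 10.2]
contact_force: [6.1, 5.5, -5.8]
gripper_width: 0.0131
```

Run:
```python
from h import *
check('t9')
```

```text
t 11.825 th 0.3745 rad 286.7 F [ 6.1  5.5 -5.8] [0.6339 0.0895 0.157 ]
green 88 [345.9 156.2] ramp xy [ 31.9 178.1]
white 62 [389.5 153.2] ramp xy [31.3 39.8]
white 124 [347.8 180.9] ramp xy [-37.2 185. ]
```

send_rows([
  [0,0.06,-0.13,0,-1],
  [0,0.12,-0.26,0,-1],
  [0,0.18,-0.38,0,-1],
  [0,0.24,-0.51,0,-1],
  [0,0.3,-0.64,0,-1],
  [0,0.3,-0.64,0,-1],
  [0,0.3,-0.64,0,-1],
])

```text
time_s: 12.75
ee_pos: [0.6344, 0.0867, 0.1635]
tcp_rot: [-179.7, -0.0, 10.2]
contact_force: [4.2, 6.0, -6.2]
gripper_width: 0.0134
```

Run:
```python
from h import *
check('t10')
```

```text
t 12.75 th 0.3991 rad 286.8 F [ 4.2  6.  -6.2] [0.6344 0.0867 0.1635]
green 83 [347.1 155.6] ramp xy [ 32.2 177.4]
white 58 [389.6 152.5] ramp xy [33.1 40.6]
white 125 [348.7 180.1] ramp xy [-36.  184.9]
```

send_rows([
  [0,0.06,-0.13,0,-1],
  [0,0.12,-0.26,0,-1],
  [0,0.18,-0.38,0,-1],
  [0,0.25,-0.51,0,-1],
  [0,0.31,-0.64,0,-1],
  [0,0.31,-0.64,0,-1],
  [0,0.31,-0.64,0,-1],
])

```text
time_s: 13.68
ee_pos: [0.635, 0.0838, 0.1699]
tcp_rot: [-179.7, -0.0, 10.3]
contact_force: [3.9, 6.8, -5.1]
gripper_width: 0.0133
```

Run:
```python
from h import *
check('t11')
```

```text
t 13.675 th 0.4239 rad 286.9 F [ 3.9  6.8 -5.1] [0.635  0.0838 0.1699]
green 75 [348.3 155. ] ramp xy [ 32.7 176.9]
white 55 [389.7 152.2] ramp xy [33.9 41.5]
white 120 [349.6 180.1] ramp xy [-37.  185.5]
```

View pics/t11c.png

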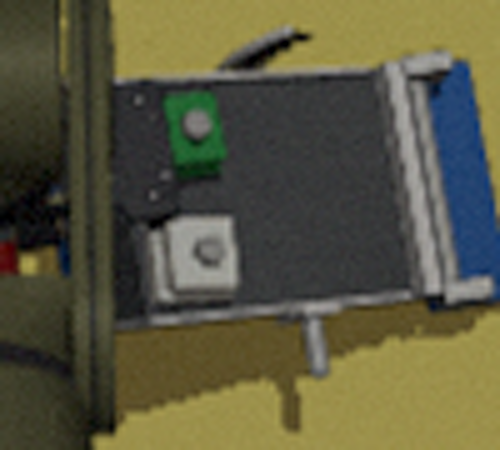

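The white sled is still at (350,180) and the green one at (348,155), so neither has slipped yet.

send_rows([
  [0,0.05,-0.13,0,-1],
  [0,0.11,-0.26,0,-1],
  [0,0.17,-0.38,0,-1],
  [0,0.23,-0.51,0,-1],
  [0,0.29,-0.63,0,-1],
  [0,0.29,-0.63,0,-1],
  [0,0.29,-0.63,0,-1],
])

```text
time_s: 14.6
ee_pos: [0.6355, 0.0808, 0.1761]
tcp_rot: [-179.7, -0.0, 10.3]
contact_force: [4.5, 5.5, -6.0]
gripper_width: 0.0131
```

Run:
```python
from h import *
check('t12')
```

```text
t 14.6 th 0.448 rad 287.0 F [ 4.5  5.5 -6. ] [0.6355 0.0808 0.1761]
green 63 [349.3 154.4] ramp xy [ 33.2 176.7]
white 50 [389.9 151. ] ramp xy [37.2 41.8]
white 121 [350.5 180.1] ramp xy [-38.  186.3]
```

send_rows([
  [0,0.07,-0.13,0,-1],
  [0,0.14,-0.25,0,-1],
  [0,0.21,-0.38,0,-1],
  [0,0.28,-0.5,0,-1],
  [0,0.35,-0.62,0,-1],
  [0,0.35,-0.62,0,-1],
  [0,0.35,-0.62,0,-1],
])

```text
time_s: 15.52
ee_pos: [0.6361, 0.0775, 0.1824]
tcp_rot: [-179.7, -0.0, 10.3]
contact_force: [3.7, 6.3, -5.5]
gripper_width: 0.0132
```

Run:
```python
from h import *
check('t13')
```

```text
t 15.525 th 0.4727 rad 287.2 F [ 3.7  6.3 -5.5] [0.6361 0.0775 0.1824]
green 26 [350.2 149.9] ramp xy [ 44.5 175.2]
green 27 [351.6 158.2] ramp xy [ 21.2 175. ]
white 49 [390.  150.2] ramp xy [39.2 42.9]
white 119 [359.7 179. ] ramp xy [-37.9 160.8]
```

White has begun to slip (ramp y 186 → 161 mm). I'll hold here.

send_rows([
  [0,0,0,0,-1],
  [0,0,0,0,-1],
  [0,0,0,0,-1],
  [0,0,0,0,-1],
])

```text
time_s: 16.08
ee_pos: [0.6361, 0.0775, 0.1825]
tcp_rot: [-179.7, -0.0, 10.3]
contact_force: [4.7, 6.7, -4.0]
gripper_width: 0.0131
```

Run:
```python
from h import *
check('t14'); snap('side','s14'); crop('s14','s14c',230,120,130,120,5)
```

```text
t 16.075 th 0.4732 rad 287.2 F [ 4.7  6.7 -4. ] [0.6361 0.0775 0.1825]
green 27 [350.5 149.9] ramp xy [ 44.6 174.2]
green 27 [351.4 158. ] ramp xy [ 21.6 175.5]
white 48 [390.  149.9] ramp xy [39.9 42.8]
white 92 [385.6 176.3] ramp xy [-35.7  74.3]
```

View pics/t14c.png

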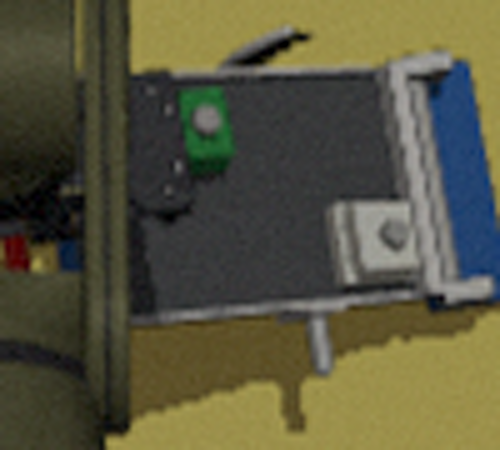

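View pics/s14c.png

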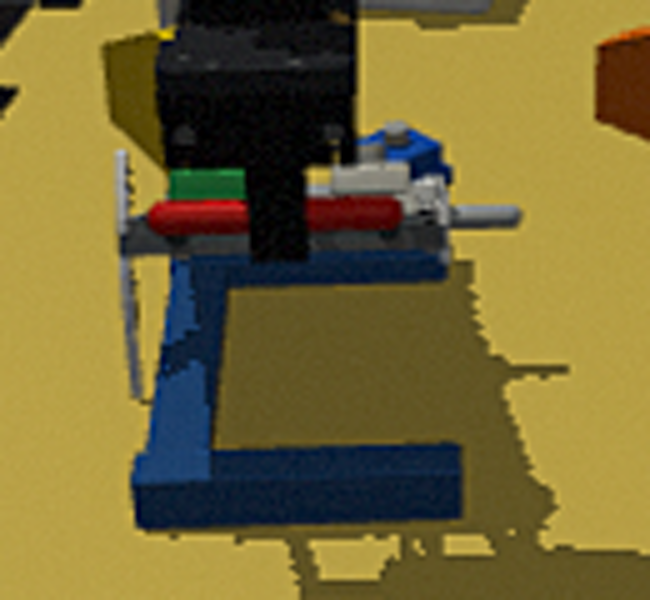

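Run:
```python
from h import *
check('t15'); check('t16')
```

```text
t 16.175 th 0.4737 rad 287.2 F [ 3.4  6.1 -4.7] [0.6361 0.0774 0.1827]
green 28 [349.9 149.7] ramp xy [ 45. 176.]
green 27 [351.9 158. ] ramp xy [ 21.5 174.3]
white 47 [390.  149.9] ramp xy [40.1 42.7]
white 75 [386.4 176.2] ramp xy [-35.7  71.5]
t 16.225 th 0.4738 rad 287.2 F [ 3.9  6.4 -4.2] [0.6361 0.0774 0.1827]
green 27 [350.  149.8] ramp xy [ 44.8 175.9]
green 27 [351.6 158. ] ramp xy [ 21.5 175. ]
white 49 [390. 150.] ramp xy [39.8 42.8]
white 77 [386.4 176.3] ramp xy [-35.9  71.6]
```

View pics/t16c.png

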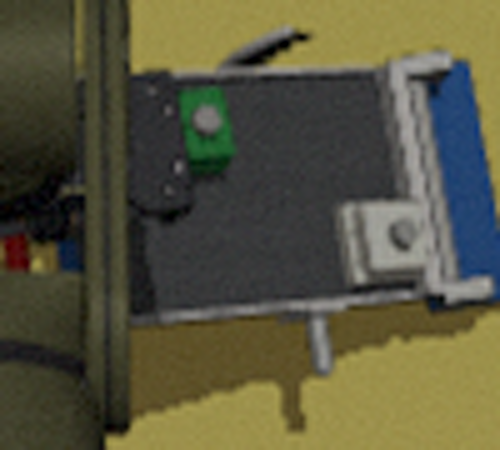

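White has reached the stop: its body overlaps the bar line at crop (405,235) and the green one is unmoved. Now I release and back up.

send_rows([
  [0,0,0,0,-0.7],
  [0,0,0,0,-0.3],
  [0,0,0,0,-0.3],
  [0,0,-3,0,-0.3],
  [0,0,-7,0,-0.3],
  [0,0,-11,0,-0.3],
  [0,0,-14,0,-0.3],
])

```text
time_s: 17.15
ee_pos: [0.6365, 0.0748, 0.3266]
tcp_rot: [180.0, -0.1, 10.2]
contact_force: [0.4, 0.1, 0.0]
gripper_width: 0.0337
```

Run:
```python
from h import *
st(); snap('top','t17'); crop('t17','t17c',290,120,130,100,6); snap('wrist','w17'); snap('side','s17'); crop('s17','s17c',230,120,130,120,5)
print('white knob if th .474:',ramp_hit('t16',310+403/5,130+233/5,.474,44), 'green',ramp_hit('t16',310+207/5,130+120/5,.474,44))
cmd=[.63647,.07475,.3244,10.27]
print(row(cmd,[.47,-.30,.24,-35.45]))
```

```text
time_s 17.15
qpos [1.9167, 3.6576, 89.9538, -0.0171, 86.2724, 81.6734]
qvel [-0.0035, -4.3368, -16.7845, -0.0644, 22.0961, -0.0131]
joint_torque [0.0435, -40.073, -36.4336, 0.0473, -0.3411, -0.0006]
ee_pos [0.6365, 0.0748, 0.3266]
tcp_rot [179.9662, -0.1125, 10.2444]
contact_force [0.4241, 0.0891, 0.0082]
moment [-0.0143, -0.0326, 0.0376]
gripper_width 0.0337
white knob if th .474: (np.float64(-38.76584170180749), np.float64(61.83883710097918)) green (np.float64(31.269780947519934), np.float64(177.41985123867505))
[-23.06, 33.91, 8.44, 45.72]
```

View pics/s17c.png

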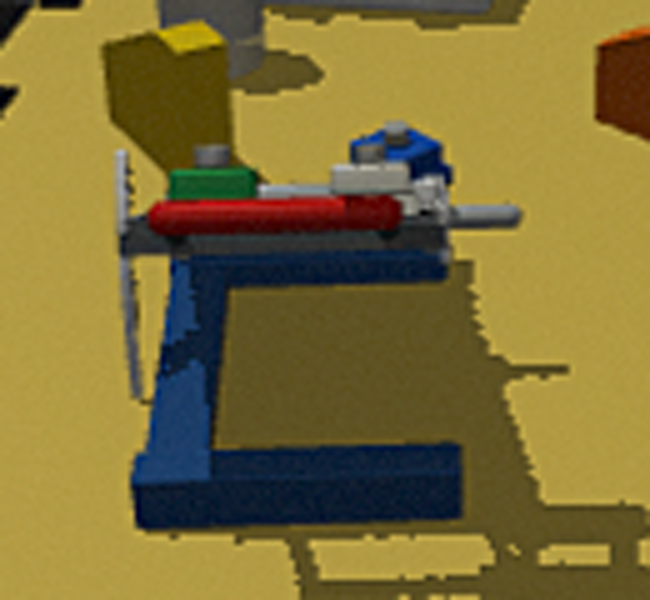

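View pics/w17.png

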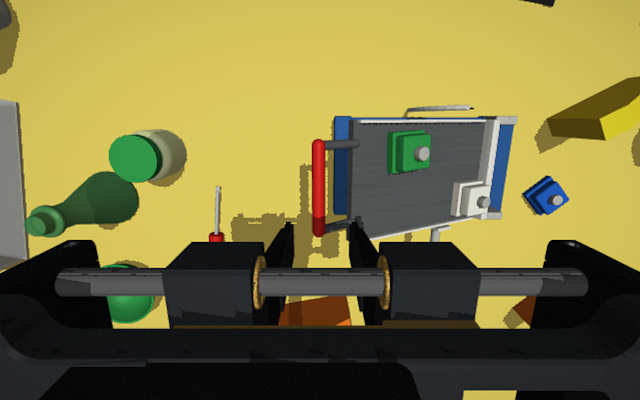

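The ramp stayed up: in the side crop the handle is at (275,213), unchanged, with the green sled in place and the white one at the stop. Next I move above the wedge.

Run:
```python
from h import *
cmd=[.63647,.07475,.3244,10.27]
r=row(cmd,[.448,-.331,.22,-35.45]); print(r,apply(cmd,r))
```

```text
[-25.78, 36.56, 10.44, 45.72] [  0.44798207  -0.33095494   0.22       -35.45      ]
```

send_rows([
  [-8,11,0,15,0.2],
  [-25.78,36.56,3,45.7,0.2],
  [-25.78,36.56,3,45.7,0.2],
  [-25.78,36.56,6,45.7,0.2],
  [-25.78,36.56,10.4,45.7,0.2],
  [-25.78,36.56,10.4,45.7,0.2],
  [-25.78,36.56,10.4,45.7,0.2],
  [-25.78,36.56,10.4,45.7,0.2],
  [-25.78,36.56,10.4,45.7,0.2],
  [-25.78,36.56,10.4,45.7,0.2],
  [-25.78,36.56,10.4,45.7,0.2],
  [-25.78,36.56,10.4,45.7,0.2],
])

```text
time_s: 18.8
ee_pos: [0.4484, -0.3298, 0.2206]
tcp_rot: [180.0, -0.1, -35.3]
contact_force: [0.4, -0.7, 0.2]
gripper_width: 0.057
```

Run:
```python
from h import *
st(); snap('wrist','w18'); snap('top','t18'); snap('side','s18'); crop('t18','t18c',290,120,130,100,6); crop('s18','s18c',230,120,130,120,5)
```

```text
time_s 18.8
qpos [-41.8595, -4.0213, 107.7501, 0.0009, 76.2134, 83.4833]
qvel [-0.2148, -0.0539, -0.0145, -0.0802, 0.0116, 0.0044]
joint_torque [-0.0758, -32.3728, -35.6519, 0.0408, -0.0793, 0.0014]
ee_pos [0.4484, -0.3298, 0.2206]
tcp_rot [179.9944, -0.0575, -35.343]
contact_force [0.3619, -0.6525, 0.1937]
moment [0.0258, 0.0217, 0.0038]
gripper_width 0.057
```

View pics/w18.png

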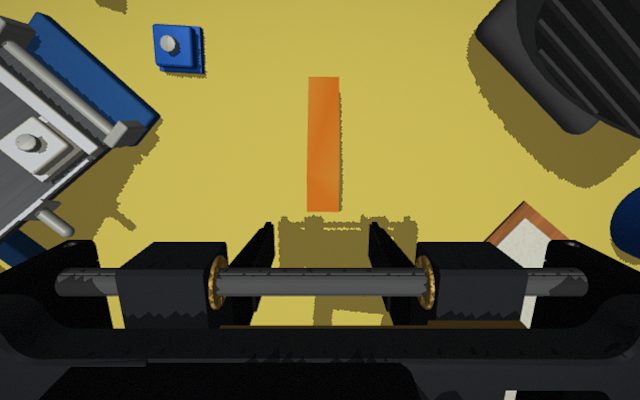

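View pics/t18c.png

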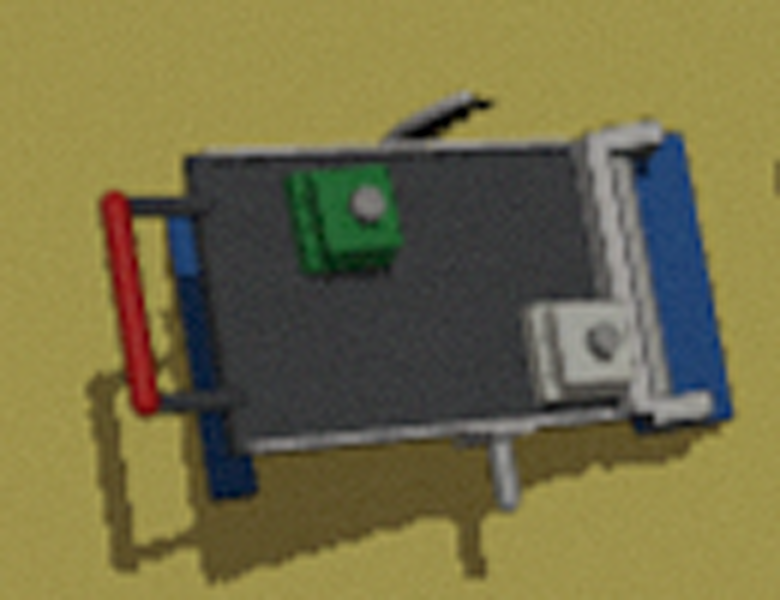

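View pics/s18c.png

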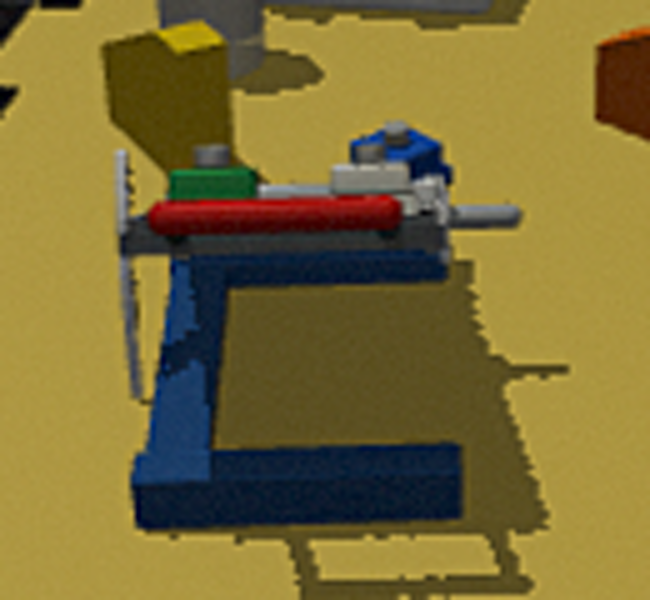

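The wrist view shows the orange wedge with its thick end at (306–340,211) and thin end at (308–339,77), well aligned. Top and side views show the white sled at the stop and the green one in place. Next I compute the wedge grasp, ramp angle and pin position.

Run:
```python
from h import *
np.set_printoptions(precision=4,suppress=True)
a,b=watz('w18',306,211,.092),watz('w18',340,211,.092); c,d=watz('w18',308,77,.05),watz('w18',339,77,.05)
print(a,b,c,d, np.linalg.norm(a-b),np.linalg.norm(c-d)); A=(a+b)/2;C=(c+d)/2; u=(C-A)[:2]; L=np.linalg.norm(u); u/=L
print('len',L,'yaw',np.degrees(np.arctan2(u[1],u[0])),'origin from mid',(A+C)[:2]/2-.045*u,'from thick',A[:2]+.0175*u)
from scipy.optimize import least_squares
def rp(x,y,z,th): return rw((x,y*np.cos(th)-z*np.sin(th)-120,35+y*np.sin(th)+z*np.cos(th)))
T=lambda u,v:(290+u/6,120+v/6); S=lambda u,v:(230+u/5,120+v/5)
obs=[('t18',T(130,302),(0,285,12)),('t18',T(190,155),(70,240,5)),('t18',T(240,450),(-70,240,5)),('s18',S(275,213),(0,285,12)),('t18',T(510,505),(-110,100,'o')),('s18',S(521,216),(-110,100,'o'))]
def f(x):
    r=[]
    for fn,px,p in obs:
        z=x[1]*10 if p[2]=='o' else p[2]
        r.append(proj(fn,rp(p[0],p[1],z,x[0]))-px)
    return np.concatenate(r)
r=least_squares(f,[.47,.1]); print('theta',r.x[0],'pin off mm',r.x[1]*10,r.fun.reshape(-1,2))
print('cov',np.sqrt(np.diag(np.linalg.inv(r.jac.T@r.jac))))
for th in (.465,.474,.485): 
  for o in (-3,0,5):
    bz=35+100*np.sin(th)+o*np.cos(th); cz=bz-6*np.cos(np.radians(25)); xc=17.5+(92-cz)/np.tan(np.radians(25))
    print(th,o,'ballz',round(bz,1),'xc',round(xc,1),'wedge origin rig x',round(-104-6*np.sin(np.radians(25))-xc,1),'y',round(100*np.cos(th)-o*np.sin(th)-120,1))
```

```text
[ 0.4439 -0.3099  0.092 ] [ 0.4254 -0.3362  0.092 ] [ 0.5438 -0.3825  0.05  ] [ 0.5264 -0.4072  0.05  ] 0.032170641020427375 0.030203602279079183
len 0.12347106041796185 yaw -35.550665125795405 origin from mid [ 0.4483 -0.3328] from thick [ 0.4489 -0.3332]
theta 0.45715053814727435 pin off mm 0.9767304562178459 [[ 0.0982  0.3066]
 [ 0.0551 -0.4195]
 [-0.2046  0.496 ]
 [ 0.5863 -0.0688]
 [-0.0156  1.1498]
 [ 0.3588 -0.1745]]
cov [0.0061 0.2294]
0.465 -3 ballz 77.2 xc 61.0 wedge origin rig x -167.5 y -29.3
0.465 0 ballz 79.8 xc 55.2 wedge origin rig x -161.8 y -30.6
0.465 5 ballz 84.3 xc 45.6 wedge origin rig x -152.2 y -32.9
0.474 -3 ballz 78.0 xc 59.2 wedge origin rig x -165.8 y -29.7
0.474 0 ballz 80.6 xc 53.5 wedge origin rig x -160.0 y -31.0
0.474 5 ballz 85.1 xc 44.0 wedge origin rig x -150.5 y -33.3
0.485 -3 ballz 79.0 xc 57.1 wedge origin rig x -163.6 y -30.1
0.485 0 ballz 81.6 xc 51.4 wedge origin rig x -158.0 y -31.5
0.485 5 ballz 86.0 xc 41.9 wedge origin rig x -148.5 y -33.9
```

Run:
```python
from h import *
cmd=apply([.63647,.07475,.3244,10.27],[-25.78,36.56,10.4,45.7]); print(cmd)
r=row(cmd,[.4486,-.333,.076,-35.53]); print(r)
```

```text
[  0.44798207  -0.33095494   0.2204     -35.43      ]
[0.17, 0.13, 14.44, np.float64(0.1)]
```

send_rows([
  [0.2,0.13,5,0,0.2],
  [0.2,0.13,9,0,0.2],
  [0.2,0.13,12.5,0,0.2],
  [0.2,0.13,14.4,0,0.2],
  [0.2,0.13,14.4,0,-0.1],
  [0.2,0.13,14.4,0,-0.5],
  [0.2,0.13,14.4,0,-1],
  [0.2,0.13,14.4,0,-1],
  [0.2,0.13,14.4,0,-1],
])

```text
time_s: 20.08
ee_pos: [0.4497, -0.3335, 0.0779]
tcp_rot: [180.0, -0.2, -35.4]
contact_force: [1.0, 0.5, 6.2]
gripper_width: 0.0296
```

Run:
```python
from h import *
st(); snap('wrist','w19')
```

```text
time_s 20.075
qpos [-42.061, 4.7349, 113.6747, 0.0097, 61.4112, 83.3658]
qvel [0.0813, 0.1025, -0.0654, 0.0248, 0.0221, 0.0294]
joint_torque [-0.2835, -32.2444, -28.7825, -0.0711, -0.2186, -0.0088]
ee_pos [0.4497, -0.3335, 0.0779]
tcp_rot [179.9878, -0.179, -35.4315]
contact_force [1.0255, 0.4503, 6.1655]
moment [0.2228, -0.014, -0.0658]
gripper_width 0.0296
```

View pics/w19.png

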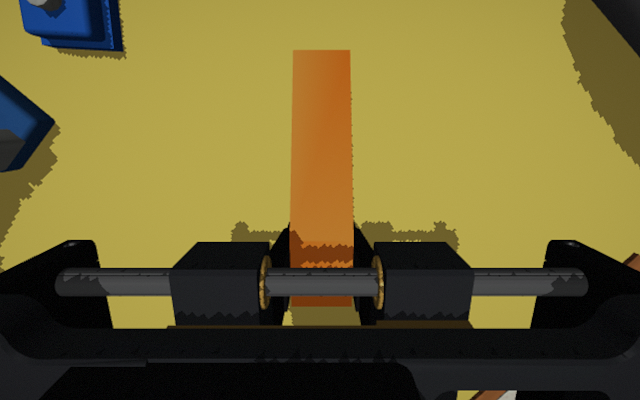

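The gripper holds the wedge (29.6 mm opening). Next I plan the carry: lift, turn to the rig's yaw, and set down in front of the pin.

Run:
```python
from h import *
np.set_printoptions(precision=4,suppress=True)
for z in (.12,.0): print('big wedge',[rigc(atz('top0',270+u/3.6,200+v/3.6,z)).round() for u,v in((45,272),(62,326),(258,194),(275,242))])
print('blue',rigc(atz('top0',434,178,.02)))
c0=apply([.63647,.07475,.3244,10.27],[-25.78,36.56,10.4,45.7]); cmd=apply(c0,[.2,.13,14.4,0]); print('cmd',cmd)
off=np.array([0.001,0.0005])*0
t1=np.append(rw((-240,-31,0))[:2],[.105,10.27]); r=row(cmd,t1); print('carry',r,apply(cmd,r))
```

```text
big wedge [array([-262.,  253.,  120.]), array([-303.,  247.,  120.]), array([-230.,   86.,  120.]), array([-267.,   79.,  120.])]
big wedge [array([-268.,  268.,    0.]), array([-314.,  260.,    0.]), array([-232.,   83.,    0.]), array([-273.,   75.,    0.])]
blue [ -51.5377 -227.3629   20.    ]
cmd [  0.4489  -0.3332   0.0764 -35.43  ]
carry [-13.8, -15.89, -2.86, np.float64(-45.7)] [ 0.4285 -0.1237  0.105  10.27  ]
```

send_rows([
  [0,0,-1,0,-1],
  [0,0,-2.5,0,-1],
  [-2,-2.3,-2.9,-6,-1],
  [-4.6,-5.3,-2.9,-15,-1],
  [-7.2,-8.4,-2.9,-24,-1],
  [-9.8,-11.4,-2.9,-33,-1],
  [-12.2,-14,-2.9,-41,-1],
  [-13.8,-15.9,-2.9,-45.7,-1],
  [-13.8,-15.9,-2.9,-45.7,-1],
  [-13.8,-15.9,-2.9,-45.7,-1],
])

```text
time_s: 21.38
ee_pos: [0.4286, -0.1237, 0.1055]
tcp_rot: [180.0, -0.0, 10.2]
contact_force: [1.0, -1.1, -1.0]
gripper_width: 0.0299
```

Run:
```python
from h import *
st(); snap('wrist','w20'); snap('top','t20'); snap('side','s20'); crop('t20','t20c',290,120,150,120,5); crop('s20','s20c',230,100,180,140,4)
```

```text
time_s 21.375
qpos [-22.9784, -12.5174, 126.9444, -0.0268, 65.5195, 56.8097]
qvel [-0.8018, 0.5104, -0.4236, 0.0659, 0.0117, -0.1978]
joint_torque [0.4754, -24.1427, -33.8955, 0.1271, -0.0901, -0.0013]
ee_pos [0.4286, -0.1237, 0.1055]
tcp_rot [179.9503, -0.0314, 10.223]
contact_force [0.9619, -1.137, -1.0479]
moment [-0.0192, 0.1103, 0.0199]
gripper_width 0.0299
```

View pics/w20.png

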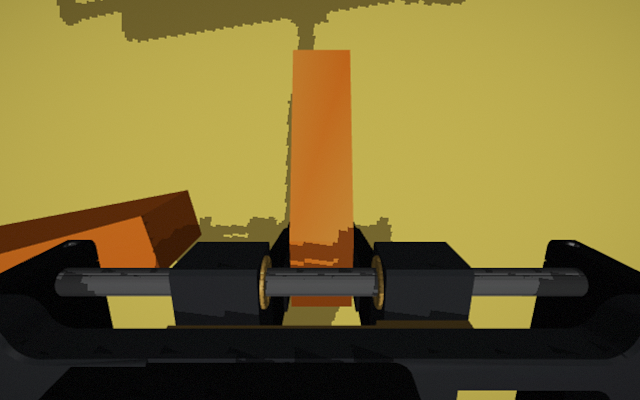

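View pics/s20c.png

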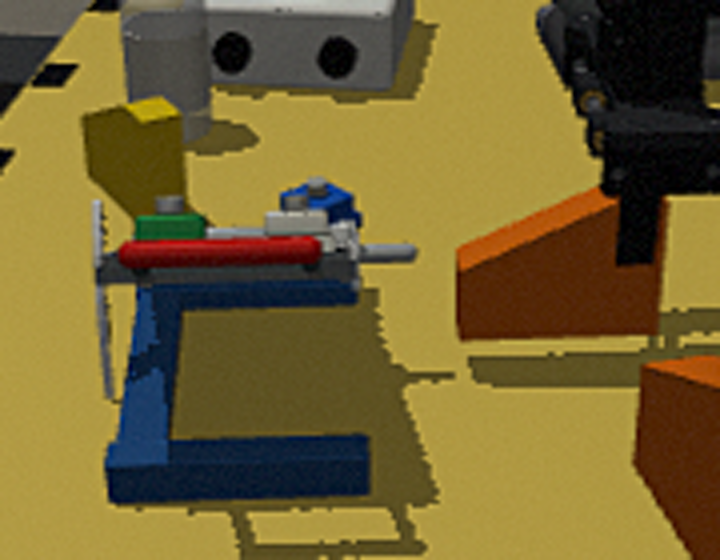

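send_rows([
  [0,0,1,0,-1],
  [0,0,2,0,-1],
  [0,0,2.4,0,-1],
  [0,0,2.6,0,-1],
  [0,0,2.7,0,-1],
  [0,0,2.7,0,-1],
  [0,0,2.7,0,-1],
])

```text
time_s: 22.4
ee_pos: [0.4286, -0.1232, 0.0783]
tcp_rot: [180.0, -0.0, 10.3]
contact_force: [-0.4, -0.2, -2.4]
gripper_width: 0.0298
```

Run:
```python
from h import *
st(); snap('side','s21'); crop('s21','s21c',230,100,180,140,4)
```

```text
time_s 22.4
qpos [-22.9411, -10.2276, 127.9747, 0.0016, 62.2204, 56.7903]
qvel [0.0195, 0.0725, 0.0487, 0.1367, -0.075, -0.0012]
joint_torque [-0.0034, -24.6648, -33.0988, 0.1057, -0.1192, 0.0002]
ee_pos [0.4286, -0.1232, 0.0783]
tcp_rot [179.9834, -0.028, 10.2679]
contact_force [-0.4341, -0.2225, -2.3663]
moment [-0.0343, 0.0611, 0.0085]
gripper_width 0.0298
```

View pics/s21c.png

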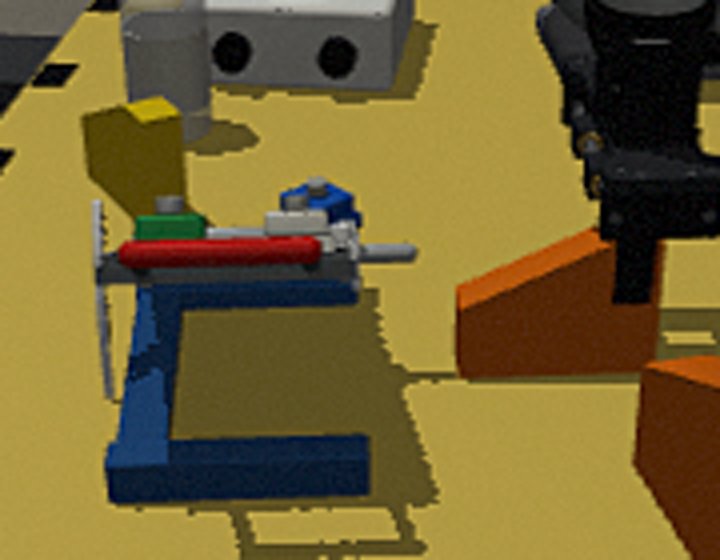

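send_rows([
  [0,0,0.05,0,-1],
  [0,0,0.1,0,-1],
  [0,0,0.1,0,-1],
  [0,0,0.1,0,-1],
])

```text
time_s: 22.95
ee_pos: [0.4285, -0.1233, 0.078]
tcp_rot: [180.0, 0.0, 10.3]
contact_force: [-4.9, 0.3, 5.0]
gripper_width: 0.0298
```

Run:
```python
from h import *
s=env.read_state(); print(s['ee_pos'],s['contact_force'],s['moment'],rigc(s['ee_pos'])); s=env.capture('top'); s=env.read_state(); print(s['ee_pos'],s['contact_force'])
```

```text
[ 0.428519   -0.12331702  0.07804402] [-4.94542106  0.26799154  4.97072093] [0.29203238 0.48995031 0.10743192] [-239.88691422  -30.63917653   78.04401718]
[ 0.42853951 -0.12332102  0.07805834] [-5.67105902  0.89890421  5.60944413]
```

send_rows([
  [0,0,-0.04,0,-1],
  [0.8,0,-0.04,0,-1],
  [1.6,0,-0.04,0,-1],
  [2.4,0,-0.04,0,-1],
  [3,0,-0.04,0,-1],
  [3.5,0,-0.04,0,-1],
  [4,0,-0.04,0,-1],
])

```text
time_s: 23.88
ee_pos: [0.4682, -0.1162, 0.0779]
tcp_rot: [180.0, 0.0, 10.3]
contact_force: [-6.5, -1.0, 6.7]
gripper_width: 0.0301
```

```bash
cat >> h.py <<'E'
def fr():
    s=env.read_state(); f=np.array(s['contact_force']); c,q=np.cos(RIG[2]),np.sin(RIG[2])
    print('t',round(float(s['time_s']),2),'rig',rigc(s['ee_pos']).round(2),'Frig',np.round([c*f[0]+q*f[1],-q*f[0]+c*f[1],f[2]],2),'M',np.round(s['moment'],2))
E
python3 - <<'E'
from h import *
fr(); snap('side','s22'); crop('s22','s22c',250,120,130,90,6); snap('wrist','w22'); fr()
E
```

```text
t 23.88 rig [-199.55  -30.7    77.91] Frig [-6.54  0.18  6.74] M [-0.15  0.66 -0.  ]
t 23.98 rig [-198.81  -30.74   77.87] Frig [-0.62 -0.45  2.68] M [-0.05  0.09 -0.02]
```

View pics/s22c.png

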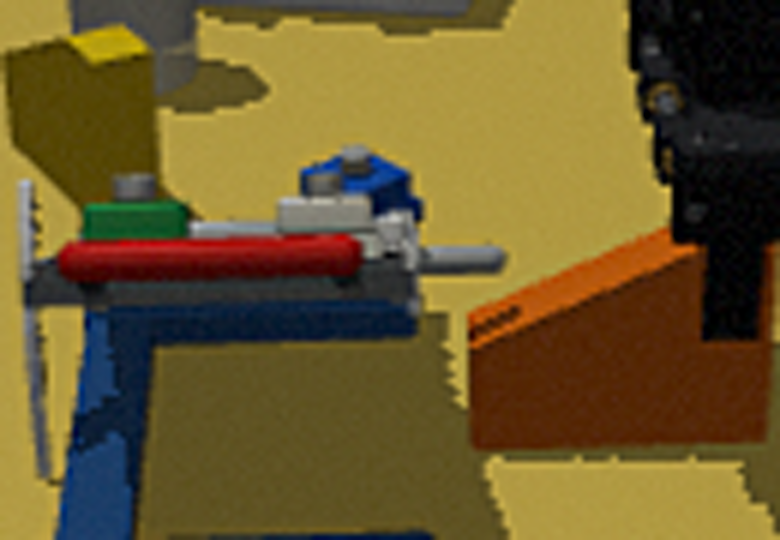

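View pics/w22.png

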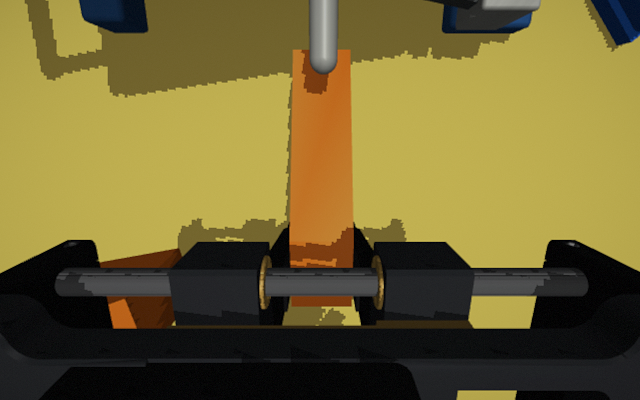

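The wrist view shows the pin tip at (323,70), centred over the wedge top (294–350) and still well above it. I'll ease the table press and advance to just short of contact.

send_rows([
  [0,0,-0.03,0,-1],
  [0.5,0,-0.03,0,-1],
  [1,0,-0.03,0,-1],
  [1.4,0,-0.03,0,-1],
  [1.8,0,-0.03,0,-1],
  [2.2,0,-0.03,0,-1],
  [2.2,0,-0.03,0,-1],
  [2.2,0,-0.03,0,-1],
])

```text
time_s: 24.98
ee_pos: [0.4893, -0.1122, 0.0779]
tcp_rot: [180.0, 0.0, 10.3]
contact_force: [-3.7, -1.1, 4.7]
gripper_width: 0.0298
```

Run:
```python
from h import *
fr(); snap('side','s23'); crop('s23','s23c',250,120,130,90,6); snap('wrist','w23');crop('w23','w23c',240,0,160,120,5); fr()
```

```text
t 24.98 rig [-178.05  -30.52   77.89] Frig [-3.86 -0.45  4.73] M [-0.1   0.25  0.02]
t 25.07 rig [-178.07  -30.51   77.87] Frig [-3.03 -0.34  5.7 ] M [-0.09  0.28  0.03]
```

View pics/s23c.png

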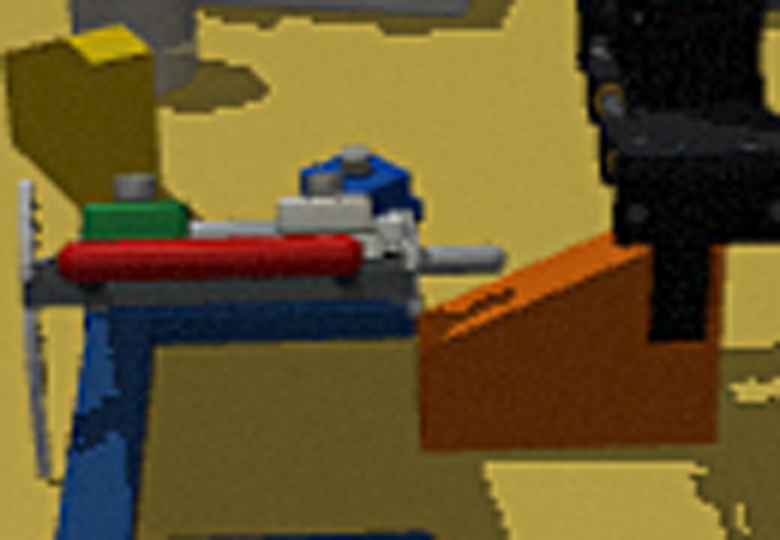

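send_rows([
  [0,0,-0.04,0,-1],
  [0.3,0,-0.04,0,-1],
  [0.6,0,-0.04,0,-1],
  [0.9,0,-0.04,0,-1],
  [1.1,0,-0.04,0,-1],
  [1.2,0,-0.04,0,-1],
  [1.2,0,-0.04,0,-1],
])

```text
time_s: 25.95
ee_pos: [0.5013, -0.1098, 0.0779]
tcp_rot: [-180.0, -0.0, 10.3]
contact_force: [-1.5, -0.9, 2.0]
gripper_width: 0.0298
```

Run:
```python
from h import *
fr(); snap('side','s24'); crop('s24','s24c',290,140,80,55,9); snap('wrist','w24');crop('w24','w24c',240,0,160,120,5); fr()
```

```text
t 25.95 rig [-165.89  -30.34   77.93] Frig [-1.62 -0.6   2.02] M [ 0.    0.2  -0.02]
t 26.05 rig [-165.88  -30.34   77.94] Frig [-0.63  0.42  0.68] M [-0.    0.17  0.01]
```

View pics/s24c.png

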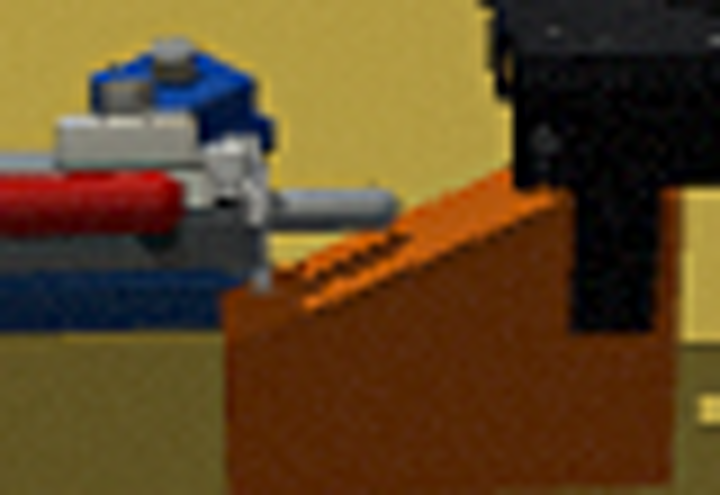

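View pics/w24c.png

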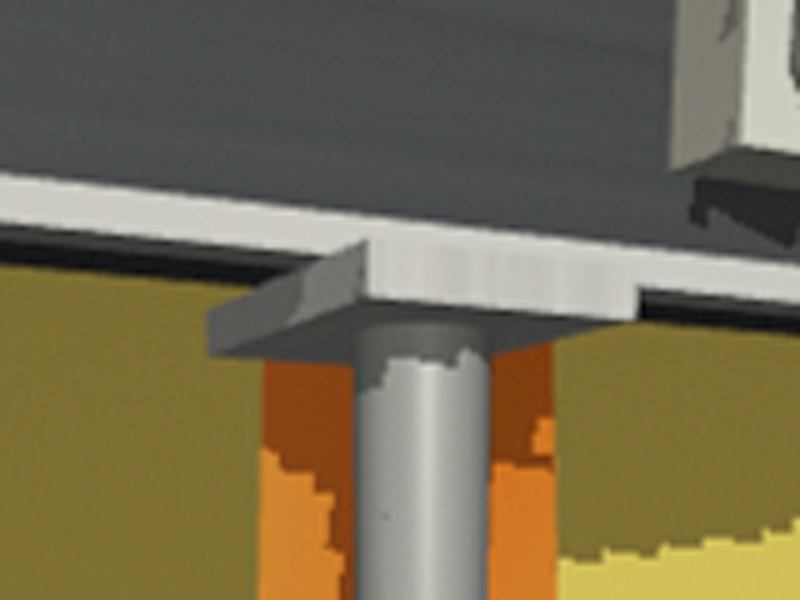

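send_rows([
  [0.05,0,0,0,-1],
  [0.1,0,0,0,-1],
  [0.15,0,0,0,-1],
  [0.2,0,0,0,-1],
  [0.25,0,0,0,-1],
  [0.3,0,0,0,-1],
  [0.3,0,0,0,-1],
])

```text
time_s: 26.92
ee_pos: [0.5042, -0.1094, 0.078]
tcp_rot: [-180.0, -0.0, 10.3]
contact_force: [-1.6, -0.3, -0.1]
gripper_width: 0.0295
```

Run:
```python
from h import *
fr(); snap('side','s25'); crop('s25','s25c',290,140,80,55,9);  fr()
```

```text
t 26.93 rig [-162.91  -30.4    78.01] Frig [-1.63  0.03 -0.1 ] M [0.   0.09 0.02]
t 26.98 rig [-162.93  -30.39   77.98] Frig [-0.    0.39 -0.94] M [ 0.01  0.12 -0.01]
```

View pics/s25c.png

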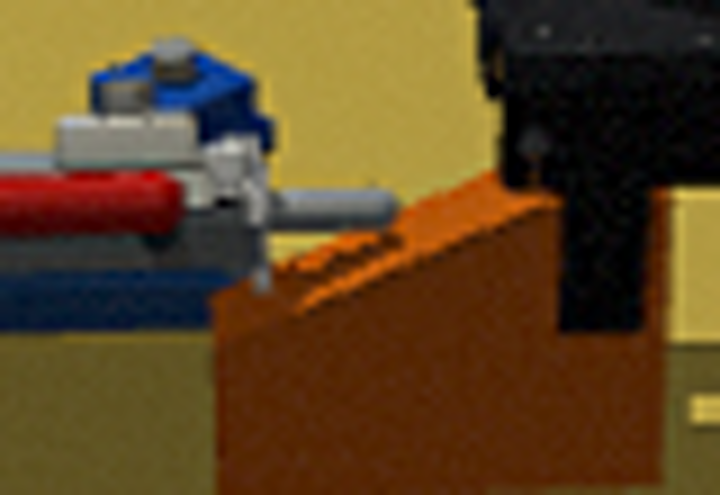

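send_rows([
  [0.05,0,0,0,-1],
  [0.1,0,0,0,-1],
  [0.15,0,0,0,-1],
  [0.2,0,0,0,-1],
  [0.25,0,0,0,-1],
  [0.3,0,0,0,-1],
  [0.3,0,0,0,-1],
])

```text
time_s: 27.85
ee_pos: [0.5071, -0.1088, 0.0781]
tcp_rot: [-180.0, 0.0, 10.3]
contact_force: [-0.5, -0.4, -1.9]
gripper_width: 0.0301
```

Run:
```python
from h import *
fr(); snap('side','s26'); crop('s26','s26c',290,140,80,55,9);  fr()
```

```text
t 27.85 rig [-159.97  -30.41   78.09] Frig [-0.57 -0.28 -1.94] M [-0.03  0.06  0.  ]
t 27.9 rig [-159.99  -30.41   78.1 ] Frig [ 0.93  0.58 -1.99] M [ 0.01  0.08 -0.  ]
```

send_rows([
  [0.05,0,0.03,0,-1],
  [0.1,0,0.03,0,-1],
  [0.15,0,0.03,0,-1],
  [0.2,0,0.03,0,-1],
  [0.25,0,0.03,0,-1],
  [0.25,0,0.03,0,-1],
])

```text
time_s: 28.65
ee_pos: [0.5097, -0.1085, 0.078]
tcp_rot: [180.0, -0.0, 10.3]
contact_force: [-1.1, 0.1, -0.5]
gripper_width: 0.0299
```

Run:
```python
from h import *
fr(); snap('side','s27'); crop('s27','s27c',290,140,80,55,9);  fr()
```

```text
t 28.65 rig [-157.38  -30.49   77.97] Frig [-1.08  0.3  -0.47] M [-0.01  0.2  -0.04]
t 28.7 rig [-157.38  -30.5    77.98] Frig [-2.19 -0.08  0.04] M [ 0.02  0.14 -0.05]
```

View pics/s27c.png

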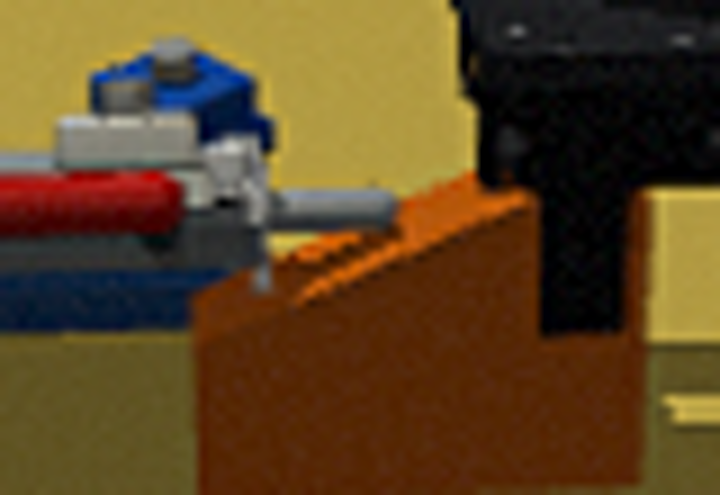

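send_rows([
  [0.04,0,0.01,0,-1],
  [0.08,0,0.01,0,-1],
  [0.12,0,0.01,0,-1],
  [0.15,0,0.01,0,-1],
  [0.15,0,0.01,0,-1],
])

```text
time_s: 29.32
ee_pos: [0.5111, -0.1082, 0.0779]
tcp_rot: [180.0, -0.0, 10.3]
contact_force: [-3.7, -0.5, 3.7]
gripper_width: 0.0299
```

Run:
```python
from h import *
fr(); snap('side','s28'); crop('s28','s28c',290,140,80,55,9);  fr()
```

```text
t 29.32 rig [-155.93  -30.5    77.94] Frig [-3.76  0.21  3.73] M [0.02 0.44 0.01]
t 29.38 rig [-155.94  -30.51   77.91] Frig [-4.23 -0.51  4.33] M [-0.07  0.46 -0.01]
```

Run:
```python
from h import *
a=cv2.imread('pics/s27c.png');b=cv2.imread('pics/s28c.png')
cv2.imwrite('pics/cmp.png',b)
snap('wrist','w28'); crop('w28','w28c',240,0,160,150,4)
```

```text
(no output)
```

View pics/s28c.png

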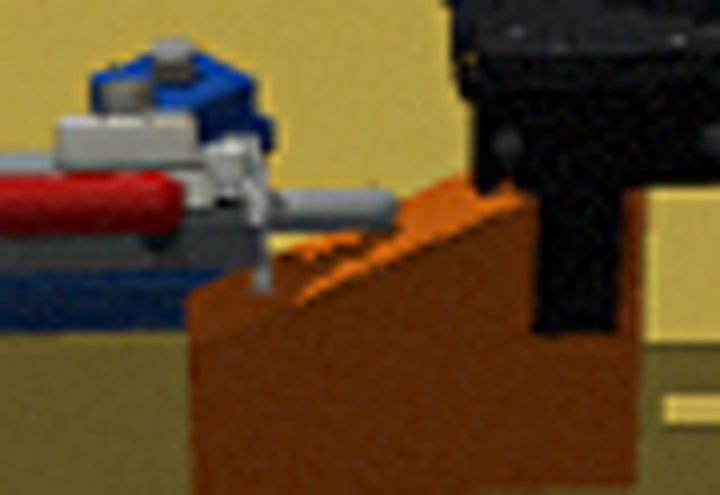

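View pics/w28c.png

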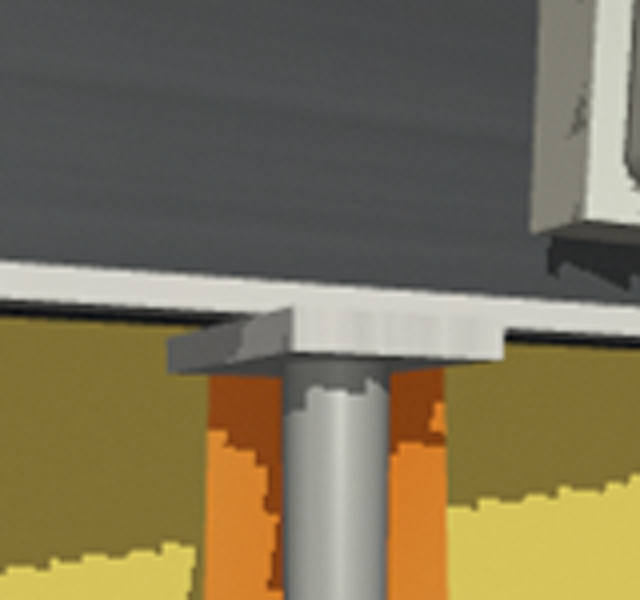

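send_rows([
  [0,0,-0.04,0,-1],
  [0.03,0,-0.04,0,-1],
  [0.06,0,-0.04,0,-1],
  [0.1,0,-0.04,0,-1],
  [0.1,0,-0.04,0,-1],
])

```text
time_s: 30.05
ee_pos: [0.512, -0.1079, 0.078]
tcp_rot: [-180.0, -0.0, 10.3]
contact_force: [-0.3, 0.2, 0.0]
gripper_width: 0.0301
```

Run:
```python
from h import *
fr(); snap('wrist','w29'); crop('w29','w29c',270,40,110,80,7);  fr()
```

```text
t 30.05 rig [-154.97  -30.36   77.98] Frig [-0.26  0.2   0.03] M [-0.08  0.25 -0.01]
t 30.1 rig [-154.96  -30.34   78.  ] Frig [-0.08  0.01 -0.14] M [-0.04  0.16 -0.  ]
```

View pics/w29c.png

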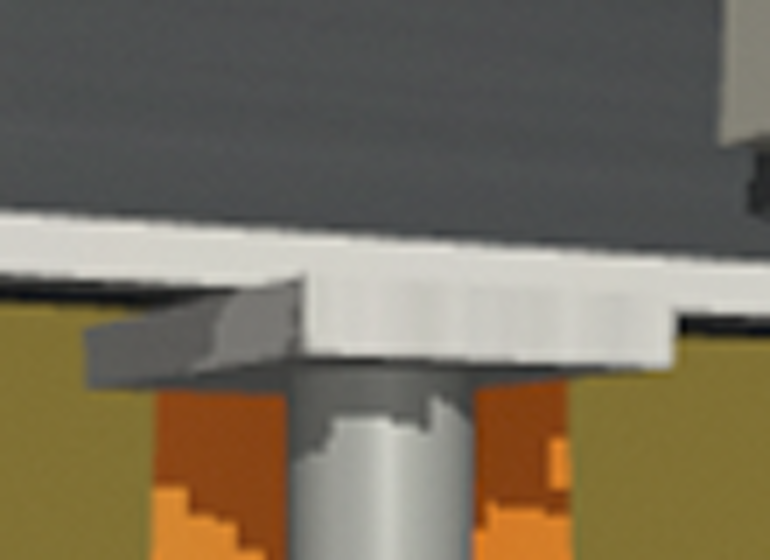

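Still free (Fx ≈ 0). I'll continue.

send_rows([
  [0.04,0,0,0,-1],
  [0.08,0,0,0,-1],
  [0.12,0,0,0,-1],
  [0.15,0,0,0,-1],
  [0.15,0,0,0,-1],
])

```text
time_s: 30.72
ee_pos: [0.5135, -0.1077, 0.078]
tcp_rot: [-180.0, -0.0, 10.3]
contact_force: [-0.5, -0.4, -2.0]
gripper_width: 0.0299
```

Run:
```python
from h import *
fr(); snap('wrist','w30'); crop('w30','w30c',270,60,110,100,6); fr(); print(ray and 0)
```

```text
t 30.73 rig [-153.46  -30.39   78.03] Frig [-0.59 -0.29 -1.98] M [0.01 0.1  0.04]
t 30.77 rig [-153.49  -30.36   78.  ] Frig [ 0.63  0.1  -1.58] M [0.03 0.07 0.  ]
0
```

View pics/w30c.png

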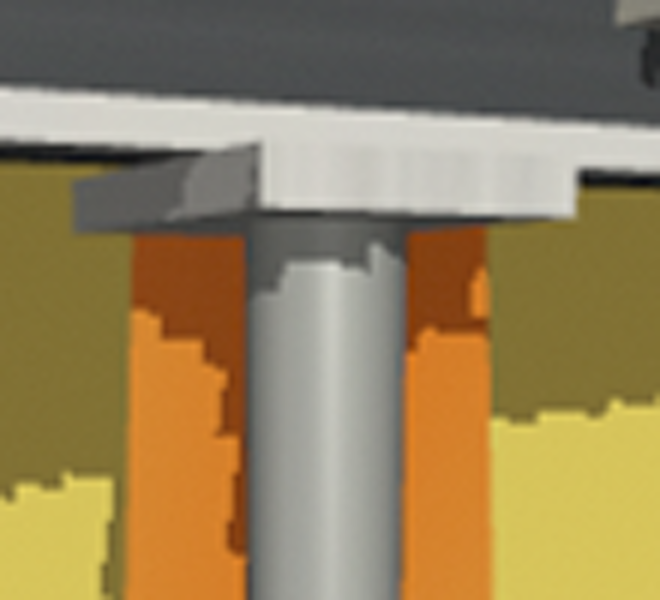

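send_rows([
  [0.04,0,0.02,0,-1],
  [0.08,0,0.02,0,-1],
  [0.12,0,0.02,0,-1],
  [0.16,0,0.02,0,-1],
  [0.16,0,0.02,0,-1],
])

```text
time_s: 31.4
ee_pos: [0.5145, -0.1076, 0.0781]
tcp_rot: [-180.0, 0.1, 10.3]
contact_force: [-5.8, -1.7, 3.5]
gripper_width: 0.0299
```

Run:
```python
from h import *
fr(); snap('side','s31'); crop('s31','s31c',290,140,80,55,9); fr()
```

```text
t 31.4 rig [-152.5   -30.49   78.13] Frig [-6.04 -0.68  3.53] M [-0.07  0.8   0.03]
t 31.45 rig [-152.51  -30.5    78.12] Frig [-5.14  0.19  2.63] M [-0.    0.76  0.04]
```

View pics/s31c.png

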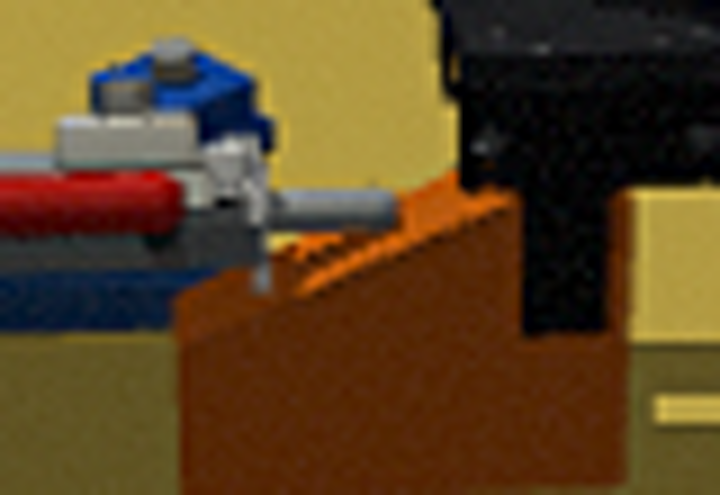

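Contact at rig x ≈ -152.5: push 5–6 N, ramp unchanged (handle at the same crop pixels), wedge on the table. Releasing gently.

send_rows([
  [0,0,0,0,-1],
  [0,0,0,0,-0.35],
  [0,0,0,0,-0.2],
  [0,0,0,0,0],
  [0,0,0,0,0],
])

```text
time_s: 32.08
ee_pos: [0.5152, -0.1074, 0.078]
tcp_rot: [180.0, -0.0, 10.3]
contact_force: [0.5, -0.9, -1.1]
gripper_width: 0.0469
```

Run:
```python
from h import *
fr(); snap('side','s32'); crop('s32','s32c',290,140,80,55,9); snap('wrist','w32'); fr(); st()
```

```text
t 32.08 rig [-151.74  -30.45   77.99] Frig [ 0.32 -0.93 -1.08] M [0.02 0.02 0.  ]
t 32.17 rig [-151.8   -30.45   77.98] Frig [-0.29 -0.81 -0.59] M [ 0.07 -0.01  0.04]
time_s 32.175
qpos [-17.6268, 0.6679, 117.8999, 0.0041, 61.4206, 62.1028]
qvel [0.0512, -0.0366, 0.1319, -0.0622, -0.0425, 0.0677]
joint_torque [0.004, -32.1783, -31.6455, 0.0626, -0.0586, 0.0]
ee_pos [0.5152, -0.1074, 0.078]
tcp_rot [179.9978, -0.0119, 10.2685]
contact_force [-0.143, -0.8513, -0.5916]
moment [0.0734, -0.0104, 0.044]
gripper_width 0.0472
```

View pics/s32c.png

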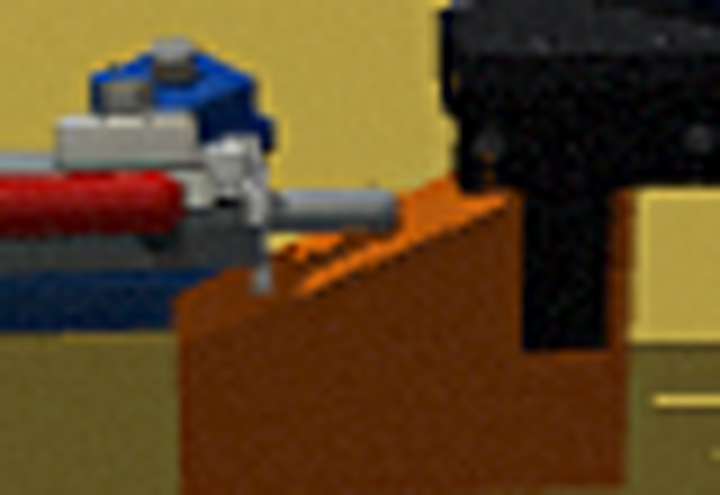

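View pics/w32.png

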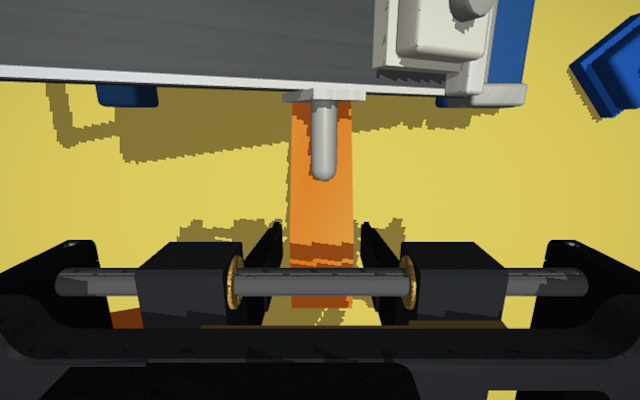

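Released cleanly: the wrist view shows the pin tip at (323,178) over the wedge, with the ramp and sleds unchanged. I'll lift off, then check contact by touching the wedge's back end lightly with closed fingers.

send_rows([
  [0,0,-2,0,0],
  [0,0,-5,0,0],
  [0,0,-8,0,0],
  [-1,0,-9,0,-0.5],
  [-4,0,-9,0,-1],
  [-7,0,-9,0,-1],
  [-7.5,0,-9,0,-1],
  [-7.5,0,-9,0,-1],
])

```text
time_s: 33.17
ee_pos: [0.4411, -0.1208, 0.1676]
tcp_rot: [-180.0, -0.0, 10.2]
contact_force: [0.3, 0.3, 0.3]
gripper_width: 0.0036
```

Run:
```python
from h import *
fr(); snap('wrist','w33'); crop('w33','w33c',240,0,160,200,4); snap('side','s33'); crop('s33','s33c',250,120,130,90,6)
c=[watz('w33',*p) for p in ()]
```

```text
t 33.17 rig [-227.06  -30.41  167.56] Frig [0.37 0.2  0.32] M [ 0.03  0.03 -0.06]
```

View pics/w33.png

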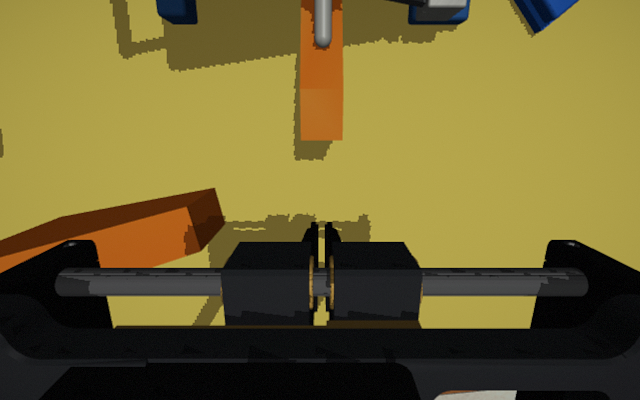

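View pics/s33c.png

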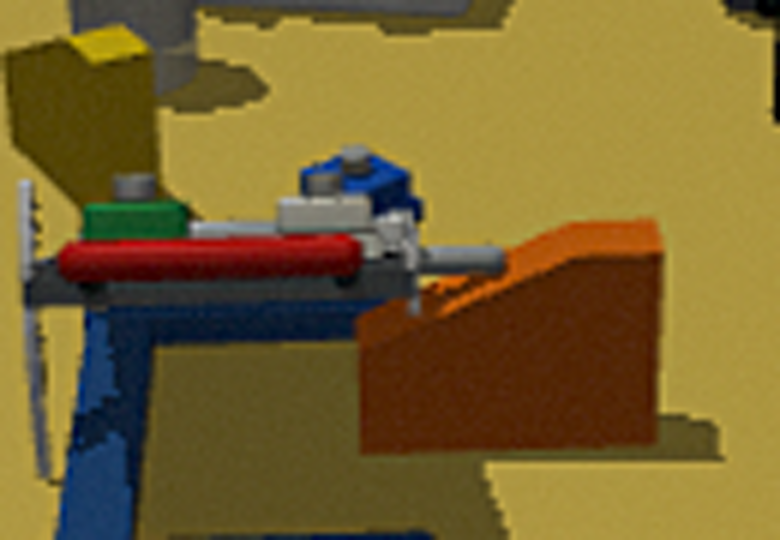

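send_rows([
  [0,0,4,0,-1],
  [0,0,8,0,-1],
  [0,0,10.5,0,-1],
  [1,0,10.5,0,-1],
  [2,0,10.5,0,-1],
  [2.8,0,10.5,0,-1],
  [3.4,0,10.5,0,-1],
  [3.6,0,10.5,0,-1],
  [3.6,0,10.5,0,-1],
])

```text
time_s: 34.4
ee_pos: [0.4767, -0.1144, 0.0631]
tcp_rot: [180.0, -0.0, 10.3]
contact_force: [-0.2, 0.1, -0.4]
gripper_width: 0.0003
```

Run:
```python
from h import *
fr(); print('back face',rigc(watz('w33',301,139,.092)),rigc(watz('w33',343,139,.092))); snap('side','s34'); crop('s34','s34c',250,120,150,100,5); snap('wrist','w34'); fr()
```

```text
t 34.4 rig [-190.84  -30.43   63.07] Frig [-0.2   0.12 -0.43] M [ 0.04 -0.01  0.  ]
back face [-170.94781519  -16.20370114   92.        ] [-170.92822903  -46.291972     92.        ]
t 34.5 rig [-191.13  -30.38   62.93] Frig [0.11 0.19 0.17] M [ 0.05 -0.    0.01]
```

View pics/s34c.png

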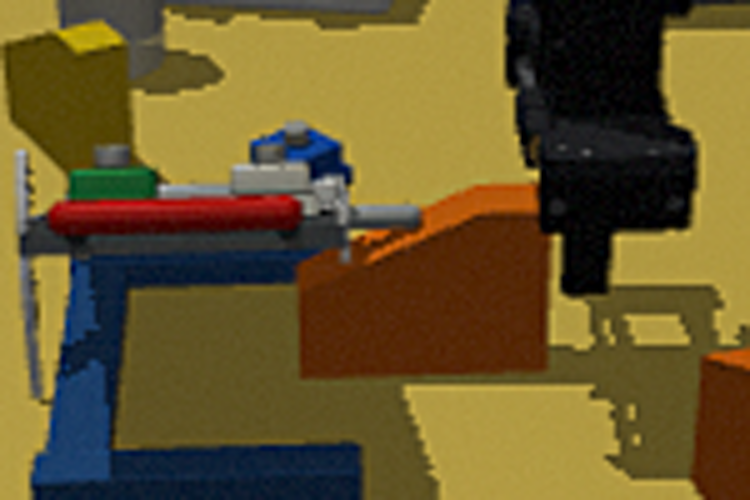

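View pics/w34.png

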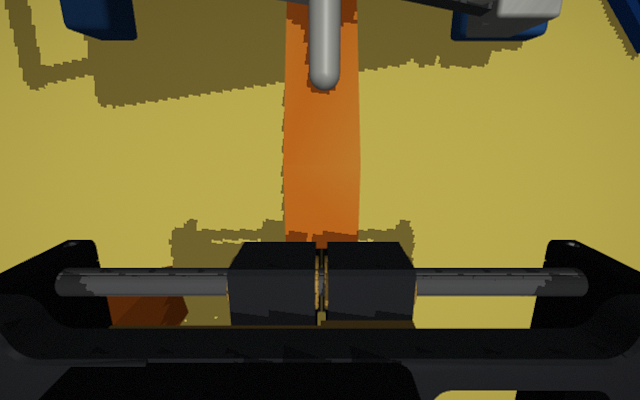

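send_rows([
  [0.3,0,0,0,-1],
  [0.5,0,0,0,-1],
  [0.6,0,0,0,-1],
  [0.65,0,0,0,-1],
  [0.7,0,0,0,-1],
  [0.75,0,0,0,-1],
  [0.8,0,0,0,-1],
  [0.8,0,0,0,-1],
])

```text
time_s: 35.5
ee_pos: [0.4842, -0.113, 0.063]
tcp_rot: [-180.0, 0.1, 10.3]
contact_force: [-1.9, -0.9, 1.3]
gripper_width: 0.0005
```

Run:
```python
from h import *
fr(); snap('side','s35'); crop('s35','s35c',290,140,80,55,9); fr()
```

```text
t 35.5 rig [-183.22  -30.44   62.95] Frig [-2.05 -0.54  1.3 ] M [-0.04  0.3  -0.03]
t 35.55 rig [-183.23  -30.44   62.94] Frig [-2.79 -0.27  1.21] M [-0.03  0.39 -0.05]
```

send_rows([
  [0.02,0,0,0,-1],
  [0.04,0,0,0,-1],
  [0.04,0,0,0,-1],
])

```text
time_s: 35.92
ee_pos: [0.4845, -0.1129, 0.0629]
tcp_rot: [-180.0, 0.1, 10.3]
contact_force: [-5.4, -0.3, 3.4]
gripper_width: 0.0008
```

Run:
```python
from h import *
fr(); snap('side','s36'); crop('s36','s36c',290,140,80,55,9); fr()
```

```text
t 35.92 rig [-182.98  -30.41   62.94] Frig [-5.33  0.61  3.41] M [-0.12  0.65 -0.02]
t 35.98 rig [-182.97  -30.42   62.94] Frig [-5.65 -0.15  3.87] M [-0.03  0.68  0.01]
```

The push rises to 5.5 N with under 0.3 mm of travel, well over the wedge's own table friction, so it is bearing on the pin. Backing off and clearing.

send_rows([
  [-0.1,0,0,0,-1],
  [-1,0,0,0,-1],
  [-3,0,0,0,-1],
  [-4,0,-3,0,-1],
  [-4,0,-9,0,-1],
  [-4,0,-14,0,-1],
  [-4,0,-18,0,-1],
  [-4,8,-18,0,-1],
  [-4,14,-18,0,-1],
  [-4,14,-18,0,-1],
])

```text
time_s: 37.22
ee_pos: [0.4704, -0.2605, 0.2428]
tcp_rot: [180.0, -0.0, 10.1]
contact_force: [-0.7, 0.4, -0.2]
gripper_width: 0.0007
```

Run:
```python
from h import *
fr(); snap('side','s37'); crop('s37','s37c',250,120,130,90,6); snap('top','t37'); crop('t37','t37c',290,120,130,100,6)
a=cv2.imread('pics/s18.png').astype(int);b=cv2.imread('pics/s37.png').astype(int)
d=abs(a-b).sum(2)[160:190,255:300]; print('handle/ramp region diff max/mean',d.max(),d.mean())
def rp(x,y,z,th): return rw((x,y*np.cos(th)-z*np.sin(th)-120,35+y*np.sin(th)+z*np.cos(th)))
```

```text
t 37.23 rig [-223.14 -173.04  242.78] Frig [-0.59  0.52 -0.23] M [ 0.04  0.02 -0.03]
handle/ramp region diff max/mean 35 8.138518518518518
```

View pics/s37.png

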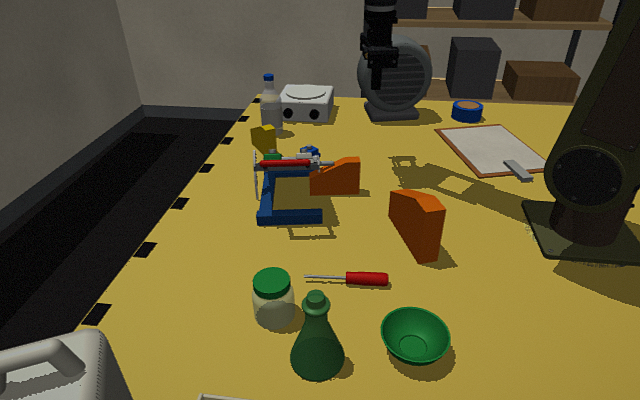

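View pics/s37c.png

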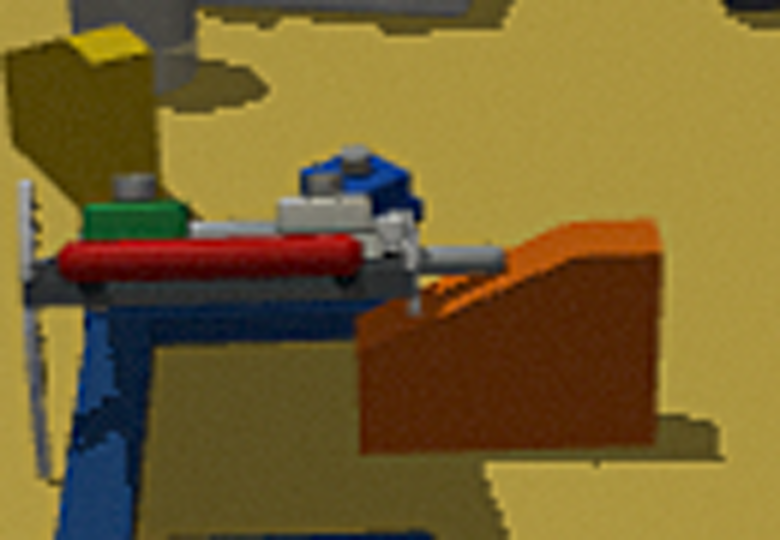

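View pics/t37c.png

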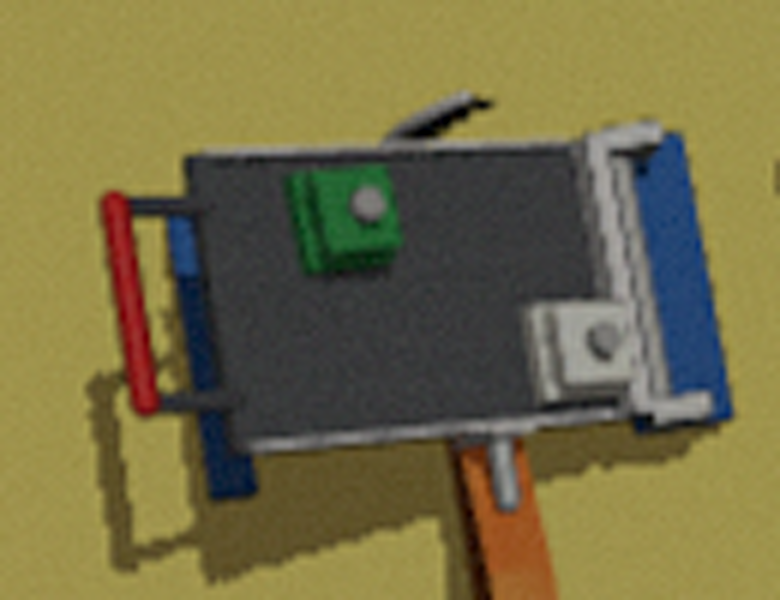

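Everything is in place. The ramp's pixels match those from before the wedge went in, the green sled hasn't moved, the white one is at the stop, the wedge is under the pin, and the arm is clear. Handing in.

```bash
python3 -c "
from cell import env
print(env.sign_off())"
```

```text
the job is handed in; nothing more can be done
None
```

The job is done and handed in at about 37 s of the 72 s allowed. The sign-off reported no verdict.

- **Ramp:** I raised it by the red handle in steps of about 0.025 rad. The white sled slipped between about 0.45 and 0.47 rad (from the tool position) and slid to the stop. I stopped raising there and let go; the green sled never moved.
- **Wedge:** I took the smaller orange wedge, set it down in front of the pin and slid it along the table. At pin contact the push was about 5–6 N, and I let go there.
- **Check:** I pushed the wedge's back end lightly with closed fingers. The force rose to 5.5 N over less than 0.3 mm, so it was bearing on the pin. I then backed the arm clear.
- **Last pictures:** Ramp, handle and green sled look the same as before the wedge went in. The white sled is at the stop, and the other things in view look unmoved.

- **Ramp angle:** The readings differed slightly, 0.474 rad from the tool position and 0.457 ± 0.006 rad from the camera fit.
- **White sled at the stop:** It measured about 62 mm from the hinge, against the stated 53 mm. The sled readings drifted upward by a few millimetres as the ramp tilted, so I put the gap down to that and went by the pictures.
- **Wedge contact:** I did not measure it again after the arm withdrew, only looked.

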